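# Ready the pantry counter for the stock photo

## Robot

A 7-joint arm with a two-finger parallel gripper is mounted at the origin on the work surface. World frame = base frame: x ahead of the robot, y to its left, z up, the work surface at z = 0. Lengths are in m, angles in rad, forces in N, time in s.
With the tool pointing down it reaches from about 0.425 to 0.925 m from the base axis. Payload 6.8 kg.
Tool frame: the origin (TCP) lies at the very end of the fingers, on their centre line; the grasp point (between the pads) lies 19 mm behind it; z points along the fingers, y is the line along which they close (so a half turn about z gives the same grasp; the last joint's range is limited). The gripper opens to 85 mm and grips with 20 to 120 N. Pads are 22 mm wide; open, the fingers measure 114 mm over their backs; the gripper's body (76 mm by 85 mm) begins 54 mm behind the grasp point. The pads swing forward as they close: fully open they stand 13 mm farther back than shut.
Start: joints at [1.185, 0.477, 0.022, 1.555, -0.011, 1.109, -0.083], TCP at [0.185, -0.649, 0.231] pointing down, gripper open.
Joint ranges: [-2.96, 2.96], [-0.34, 2.1], [-1.41, 1.46], [0.24, 2.44], [-1.37, 4.51], [0.17, 1.92], [-2.96, 2.96]. Speed limits (rad/s): [2.39, 2.39, 3.14, 3.14, 3.14, 3.14, 3.14].

## Interface

Orientations are given as a rotation vector (axis times angle).
In Python, from bench import r gives the robot as it stands.
- The arm moves only by the shell command python3 -m jog 'ROWS' [FORCE]. ROWS is JSON, a list of rows, each an object of numbers: "fingers": the finger opening in m, from 0 to 0.0854; "x", "y", "z": the shift along the tool's x, y, z in m; "rx", "ry", "rz": the turn, a rotation vector about the tool's x, y, z in degrees. In form: [{"fingers": .., "x": .., "y": .., "z": .., "rx": .., "ry": .., "rz": ..}, ...]. A call has 1 to 8 rows; each row shifts and turns the commanded pose from where the row before left it, along the tool's axes as they then stand; what a row does not reach is not made up. A row lasts 1/8 s, in which the tool goes at most 62.5 mm and 10.7 degrees, less where a joint would pass 70% of its speed; a pose out of reach is approached as far as the arm can. A call is refused whole if a number of a shift passes 0.0625 or a number of a turn 10.7, either way. A call with a gripper value outside its range is refused whole. The fingers move at their own pace and stop on an object; FORCE is the grip in N (left out, the last holds). Time passes only in rows, so rows that do not move let the fingers close. It gives the time, the measured TCP pose, the force, the opening and the grip force at its end, in the units of the state.
- r.get_obs(): the state, without advancing time (a new reading comes with each control period).
- r.grab_frame(name): name is "scene" or "top"; returns (picture, depth): 480x640x3 uint8, red, green, blue; 480x640 float32, m along the optical axis (not along the pixel's ray), 0 where there is no reading.
- r.get_calibration(name): a dict with "mtx" (3x3 intrinsics, pixels), "dist" ([k1, k2, p1, p2, k3] as OpenCV has them; the pictures are not rectified), "extrinsics" (4x4, takes a point from camera to world coordinates). Camera axes: x right, y down, z forward; pixel columns grow to the right and rows downward; lengths in m; the calibration is good to about 2 mm. A picture is of the moment at which its call begins. get_calibration takes no time and is no camera call.
- r.hand_in(): hands the job in; it is judged then, once.
Trained networks look in the newest picture that a camera, given by its name, has taken for a name from the list of things; names that differ only in an ending like _2 or _b are one class to them, and where a whole thing is asked for, a point or a joint stands for the part that bears it (a point fixed in the world has none). Each returns a list of dicts, best first, with "score" (0 to 1); they miss things now and then, are a little off and sometimes report something else, mostly with a low value. They report only what shows in the picture. A call takes as long as a camera call.
- r.search_frame(target, camera): "xyz" ([x, y, z] in m, in world coordinates, good to about 4 mm: the middle of the surface that is visible of it).
- r.landmark_of(target, camera): "xyz" ([x, y, z] in m, in world coordinates, good to about 4 mm: a listed point, or the origin of a listed thing).
The state is a dict: "clock": time; "joints": joint angles; "qvel": joint speeds; "tau": joint torques, N m; "tcp_pos": TCP position; "orientation": TCP orientation; "contact_force": force on the tool from outside, world axes, zero at the start; "moment": the same for the moment, N m; "grip_width": finger opening in m; "gripper_force": force on a finger pad.
Only numpy, scipy, OpenCV 4.12 (cv2) and the standard library are available. Lean on these libraries where they do the work, as an engineer would, in place of code of your own. Each camera call takes 0.05 s, during which the arm holds its last target. There are 200 camera calls.

## Task

Get the pantry counter ready for a stock photo: first clear every small metal tin off the mat into the wooden basket, then push the lidded storage box along the mat until its leading edge lies along the dark line. The tablet on its stand must also be set: turned square to its foot and leaning back 30 degrees from upright. Leave the other jars, dishes and cartons where they stand.

Things in the scene. Friction and masses are not known exactly. Their poses are not given: they have to be found in the camera images.
- mat: flat grey shelf liner fixed to the counter, 300 mm (its x) by 460 mm (its y), 2 mm thick; origin at the centre of its underside. It is turned by up to 7 degrees
- line (a point): middle of the dark straight line, 3 mm wide, that crosses the whole 300 mm width of the mat near its left (+y) end, on the mat's top face; the line runs along this frame's x, and y points across it, away from the storage box
- box: closed white storage box with a flush grey lid and no handle, 160 mm (its x) by 100 mm (its y) by 85 mm tall, about 0.6 kg; stands on the right-hand part of the mat and slides on it under a few newtons; origin at the centre of its underside. Too wide to grip
- box_edge (a point): middle of the lower edge of the box's long face that looks to the line (50 mm along the box's y from its origin)
- basket: low open wooden basket fixed to the counter on the right, outside 240 mm (its x) by 210 mm (its y) by 55 mm tall, walls and floor about 6 mm; origin at the centre of its underside
- foot: fixed aluminium foot plate of the tablet stand, 120 mm (its x) by 130 mm (its y) by 12 mm, on the left; origin at the centre of its underside, on the vertical swivel axis; its front faces -x of its own frame. The tilt axis crosses the swivel axis 60 mm above the counter
- swivel (a joint): turn of the tablet about the vertical axis, rad, positive anticlockwise from above; 0 = screen square to the foot, looking along the foot's -x; range -1.3 to 1.3. Stiff, stays where left (about 0.10 N m)
- tilt (a joint): lean of the tablet, rad: 0 = screen upright, growing as its top leans back, away from the side the screen faces; range 0 to 1.2. Stiff, stays where left (about 0.30 N m), so a push on the upper part near a side edge turns only the swivel and a push near the middle of the top tilts it
- panel_top (a point): middle of the tablet's top edge. The tablet is a black panel 180 mm wide, 120 mm tall, 10 mm thick; it reaches 90 mm above and 30 mm below the tilt axis, and its middle plane lies 12 mm in front of that axis. Frame turns with the tablet: its -x is the way the screen looks, y to the tablet's width, z up the panel
- tin1: small plain metal tin with a brighter lid, a rounded block 50 mm (its x) by 38 mm (its y) by 46 mm tall, about 0.14 kg; origin at the centre of its underside. Three to five such tins are present (absent ones read None), standing on the mat between the storage box and the line
- tin2: small plain metal tin with a brighter lid, a rounded block 50 mm (its x) by 38 mm (its y) by 46 mm tall, about 0.14 kg; origin at the centre of its underside. Three to five such tins are present (absent ones read None), standing on the mat between the storage box and the line
- tin3: small plain metal tin with a brighter lid, a rounded block 50 mm (its x) by 38 mm (its y) by 46 mm tall, about 0.14 kg; origin at the centre of its underside. Three to five such tins are present (absent ones read None), standing on the mat between the storage box and the line
- tin4: small plain metal tin with a brighter lid, a rounded block 50 mm (its x) by 38 mm (its y) by 46 mm tall, about 0.14 kg; origin at the centre of its underside. Three to five such tins are present (absent ones read None), standing on the mat between the storage box and the line
- tin5: small plain metal tin with a brighter lid, a rounded block 50 mm (its x) by 38 mm (its y) by 46 mm tall, about 0.14 kg; origin at the centre of its underside. Three to five such tins are present (absent ones read None), standing on the mat between the storage box and the line
- honey: bystander: short amber jar, 64 mm across, 90 mm tall; origin at the centre of its underside; to be left alone
- beans: bystander: steel can, 72 mm across, 100 mm tall; origin at the centre of its underside; to be left alone
- olives: bystander: green glass jar, 68 mm across, 100 mm tall; origin at the centre of its underside; to be left alone
- mug: bystander: white mug, 80 mm across, 85 mm tall; origin at the centre of its underside; to be left alone
- bowl: bystander: blue bowl, 110 mm across, 45 mm tall; origin at the centre of its underside; to be left alone
- spread: bystander: small brown jar, 60 mm across, 75 mm tall; origin at the centre of its underside; to be left alone
- carton: bystander: cardboard carton, 60 x 120 x 110 mm; origin at the centre of its underside; to be left alone

How it is judged:
By the outcome, as a careful person would: the job done as asked, in the order asked, and still so for the second after the job is handed in, with the robot touching nothing.
Of tin1, tin2, tin3, tin4, tin5 only 3 to 5 are there at a start; the rules pass over those that are not, and their reading is None.
At some moment in a run one of tin1, tin2, tin3, tin4, tin5, box may be knocked a few centimetres aside while the robot is not near it.
Once in a run the grip may slacken for a moment while it holds something.
It also fails if it takes over 210 s, if anything falls off the work surface, if the arm or the gripper's body presses on something with over 40 N, if the wrist force passes 120 N, or if a joint passes its speed limit or range.

## Working session

There is one attempt and no reset: what is moved stays moved. The work goes in short steps, Python scripts to look and compute and a shell command to move; the robot and the scene stay as the last step left them, time stands still between calls to the robot, and variables do not carry over. Pictures are saved under pics/ and viewed, at most 14 in all, crops included, and the job is handed in when it is done.

```bash
ls; mkdir -p pics; cat > h.py <<'E'
from bench import r
import numpy as np, cv2
from scipy.spatial.transform import Rotation as R
def snap(name,fn=None):
    p,d=r.grab_frame(name)
    if fn: cv2.imwrite('pics/'+fn,cv2.cvtColor(p,cv2.COLOR_RGB2BGR))
    return p,d
def cloud(name,d):
    c=r.get_calibration(name); K=np.array(c['mtx']);D=np.array(c['dist'],float);T=np.array(c['extrinsics'])
    v,u=np.mgrid[0:480,0:640]
    n=cv2.undistortPoints(np.stack([u,v],-1).reshape(-1,1,2).astype(np.float64),K,D).reshape(480,640,2)
    P=np.dstack([n[...,0]*d,n[...,1]*d,d])
    W=P@T[:3,:3].T+T[:3,3]; W[d==0]=np.nan
    return W
def st():
    o=r.get_obs(); return o
E
python3 - <<'E'
from h import *
np.set_printoptions(precision=3,suppress=True)
for n in ('scene','top'):
    p,d=snap(n,n+'0.png'); c=r.get_calibration(n); print(n,np.array(c['extrinsics']).round(3).tolist(),np.array(c['mtx']).round(0).tolist())
    for t in ['mat','line','box','box_edge','basket','foot','panel_top','tin1','honey','beans','olives','mug','bowl','spread','carton']:
        print(t,[(np.round(q['xyz'],3).tolist(),round(q['score'],2)) for q in r.landmark_of(t,n)][:7])
print(r.get_obs())
E
```

```text
pics
scene [[-0.598, 0.656, -0.459, 1.114], [0.801, 0.498, -0.333, 0.417], [0.01, -0.567, -0.824, 1.079], [0.0, 0.0, 0.0, 1.0]] [[575.0, 0.0, 316.0], [0.0, 575.0, 232.0], [0.0, 0.0, 1.0]]
mat [([0.554, 0.042, 0.001], 0.59)]
line [([0.569, 0.171, 0.001], 0.56)]
box [([0.513, -0.066, 0.006], 0.61)]
box_edge [([0.515, -0.016, -0.0], 0.98), ([0.321, 0.261, 0.003], 0.51), ([0.778, 0.132, 0.002], 0.34)]
basket []
foot [([0.548, 0.384, -0.002], 0.88), ([0.816, -0.029, -0.0], 0.43)]
panel_top [([0.539, 0.376, 0.15], 0.92)]
tin1 [([0.52, 0.154, -0.002], 0.97), ([0.551, 0.068, 0.001], 0.95), ([0.634, 0.133, 0.002], 0.86)]
honey [([0.775, 0.136, 0.0], 0.64), ([0.554, 0.046, 0.002], 0.58), ([0.758, 0.274, -0.002], 0.39)]
beans [([0.818, -0.029, -0.003], 0.94)]
olives [([0.776, -0.178, -0.003], 0.78), ([0.755, 0.274, 0.001], 0.38)]
mug [([0.319, 0.26, 0.002], 0.69)]
bowl [([0.755, 0.275, -0.001], 0.89)]
spread [([0.317, -0.206, -0.001], 0.82)]
carton [([0.732, -0.31, 0.002], 0.68), ([0.814, -0.029, 0.001], 0.23)]
top [[-0.02, -0.991, 0.13, 0.42], [-1.0, 0.022, 0.012, 0.0], [-0.015, -0.13, -0.991,
[... 875 characters left out ...]
], 0.56)]
bowl [([0.754, 0.272, 0.001], 0.68), ([0.316, 0.255, -0.003], 0.43)]
spread [([0.32, -0.211, -0.0], 0.71), ([0.774, -0.177, 0.004], 0.32)]
carton [([0.732, -0.314, -0.002], 0.6), ([0.81, -0.032, 0.001], 0.33)]
{'clock': 1.6, 'joints': array([ 1.185,  0.477,  0.022,  1.555, -0.011,  1.109, -0.083]), 'qvel': array([ 0.   , -0.   ,  0.   , -0.001,  0.001,  0.002,  0.   ]), 'tau': array([ -0.001, -59.631,   1.606, -28.154,   0.012,   0.002,  -0.   ]), 'tcp_pos': array([ 0.185, -0.649,  0.231]), 'orientation': array([ 3.111,  0.435, -0.   ]), 'contact_force': array([-0.227, -0.245, -0.775]), 'moment': array([0.012, 0.001, 0.046]), 'gripper_force': 0.0, 'grip_width': 0.08514330870703989}
```

View pics/scene0.png

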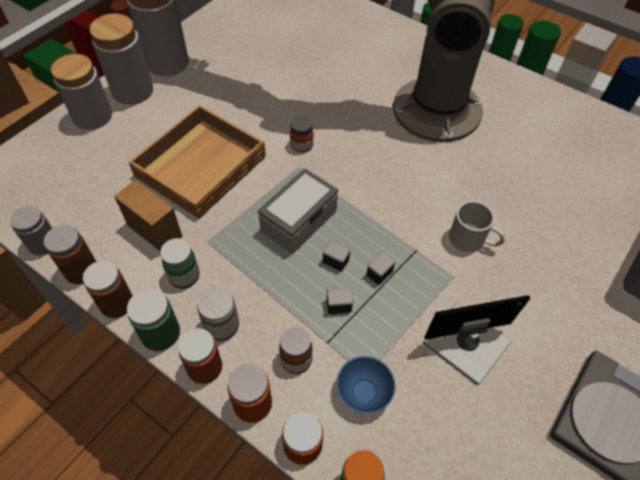

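View pics/top0.png

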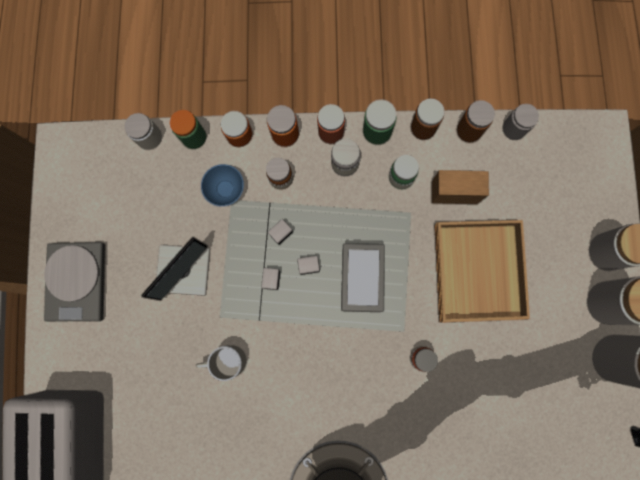

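Both views agree. In the top view there are three tins at (281,231), (308,264) and (271,279), the box at (363,277), the line near column 265, the basket at (482,270), and the tablet turned about 35° at (175,268). Next I'll measure the poses from depth.

```bash
cat >> h.py <<'E'
def rect(pts):
    (c,(w,h),a)=cv2.minAreaRect(pts.astype(np.float32)[:,:2])
    if w<h: w,h,a=h,w,a+90
    return np.round(c,4),round(w,3),round(h,3),round((a+90)%180-90,1)  # angle of long side
def tops(seeds,zlo,zhi,rad,names=('top','scene'),Ws=None):
    for s in seeds:
        for n in names:
            W=Ws[n]; m=(W[...,2]>zlo)&(W[...,2]<zhi)&(np.hypot(W[...,0]-s[0],W[...,1]-s[1])<rad)
            lab=W[m]
            if len(lab)>8: print(n,len(lab),rect(lab),'med',np.round(np.nanmedian(lab,0),4))
def look(fn=None):
    Ws={};Ps={}
    for n in ('top','scene'):
        p,d=snap(n,fn and n+fn); Ws[n]=cloud(n,d); Ps[n]=p
    return Ws,Ps
def line(Ws,Ps,c=(0.565,0.173)):
    for n in ('top','scene'):
        W=Ws[n]; g=Ps[n].astype(float).mean(-1)
        m=(np.abs(W[...,0]-c[0])<0.17)&(np.abs(W[...,1]-c[1])<0.03)&(W[...,2]<0.012)
        g0=np.median(g[m]); mm=m&(g<g0*0.62); q=W[mm]
        vx,vy,x0,y0=cv2.fitLine(q[:,:2].astype(np.float32),cv2.DIST_HUBER,0,.002,.01).ravel()
        print(n,'line',len(q),'angle',np.degrees(np.arctan2(vy,vx)).round(2),'y at x=.51',round(y0+(0.51-x0)*vy/vx,4),'xr',q[:,0].min().round(3),q[:,0].max().round(3))
def tablet(Ws,c=(0.54,0.375)):
    for n in ('top','scene'):
        W=Ws[n]; m=(np.hypot(W[...,0]-c[0],W[...,1]-c[1])<0.14)&(W[...,2]>0.045)&(W[...,2]<0.22)
        q=W[m]; 
        # PCA
        mu=np.median(q,0); u,s,vt=np.linalg.svd(q-q.mean(0),full_matrices=False)
        t=q[q[:,2]>np.percentile(q[:,2],97)-0.012]
        print(n,'tab',len(q),'normal',vt[2].round(3),'sv',(s/np.sqrt(len(q))).round(4),'mid',q.mean(0).round(3),'zmax',np.percentile(q[:,2],99).round(3),'toprect',rect(t))
E
python3 - <<'E'
from h import *
Ws,Ps=look()
tops([(.517,.155),(.551,.062),(.633,.131)],.040,.056,.036,Ws=Ws)
tops([(.513,-.069)],.075,.1,.12,Ws=Ws)
tops([(.526,-.36)],.045,.065,.17,Ws=Ws)
tops([(.548,.382)],.008,.016,.1,Ws=Ws)
line(Ws,Ps); tablet(Ws)
E
```

```text
Traceback (most recent call last):
  File "h.py", line 26, in tops
    if len(lab)>8: print(n,len(lab),rect(lab),'med',np.round(np.nanmedian(lab,0),4))
                                    ~~~~^^^^^
  File "h.py", line 18, in rect
    (c,(w,h),a)=cv2.minAreaRect(pts.astype(np.float32)[:,:2])
                ~~~~~~~~~~~~~~~^^^^^^^^^^^^^^^^^^^^^^^^^^^^^^
cv2.error: OpenCV(4.12.0) /io/opencv/modules/imgproc/src/convhull.cpp:143: error: (-215:Assertion failed) total >= 0 && (depth == CV_32F || depth == CV_32S) in function 'convexHull'
```

```bash
sed -i 's/pts.astype(np.float32)\[:,:2\]/np.ascontiguousarray(pts[:,:2],dtype=np.float32)/; s/q\[:,:2\].astype(np.float32)/np.ascontiguousarray(q[:,:2],dtype=np.float32)/' h.py
python3 - <<'E'
from h import *
Ws,Ps=look()
tops([(.517,.155),(.551,.062),(.633,.131)],.040,.056,.036,Ws=Ws)
tops([(.513,-.069)],.075,.1,.12,Ws=Ws)
tops([(.526,-.36)],.045,.065,.17,Ws=Ws)
tops([(.548,.382)],.008,.016,.1,Ws=Ws)
line(Ws,Ps); tablet(Ws)
E
```

```text
top 316 (array([0.5185, 0.1562]), 0.05, 0.038, -8.0) med [0.5178 0.155  0.0461]
scene 386 (array([0.5191, 0.157 ]), 0.052, 0.038, -5.2) med [0.5208 0.1581 0.0485]
top 318 (array([0.55  , 0.0623]), 0.049, 0.038, -82.3) med [0.5496 0.0623 0.0463]
scene 375 (array([0.5515, 0.0638]), 0.052, 0.04, -83.8) med [0.5525 0.0649 0.0484]
top 312 (array([0.6341, 0.1311]), 0.049, 0.038, -48.2) med [0.6339 0.1314 0.046 ]
scene 431 (array([0.6355, 0.1331]), 0.05, 0.041, -48.5) med [0.6364 0.1338 0.0483]
top 2883 (array([ 0.5136, -0.0679]), 0.16, 0.1, -2.7) med [ 0.5124 -0.0676  0.0843]
scene 2810 (array([ 0.5152, -0.0662]), 0.162, 0.105, -1.5) med [ 0.522  -0.0621  0.0868]
top 1216 (array([ 0.5492, -0.3598]), 0.293, 0.216, 0.4) med [ 0.5231 -0.3586  0.0521]
scene 1701 (array([ 0.5278, -0.3593]), 0.247, 0.219, 0.0) med [ 0.5467 -0.3529  0.0536]
top 1019 (array([0.5459, 0.3801]), 0.13, 0.12, 85.2) med [0.5387 0.3604 0.0109]
scene 2119 (array([0.548 , 0.3828]), 0.13, 0.123, 85.5) med [0.5714 0.4097 0.013 ]
top line 35 angle -5.23 y at x=.51 0.179 xr 0.548 0.71
scene line 262 angle -4.1 y at x=.51 0.1754 xr 0.421 0.715
top tab 1393 normal [-0.66  -0.747  0.082] sv [0.052  0.0333 0.0022] mid [0.538 0.371 0.11 ] zmax 0.152 toprect (array([0.5396, 0.3753]), 0.182, 0.014, -41.8)
scene tab 2486 normal [-0.667 -0.745 -0.032] sv [0.0505 0.0336 0.0037] mid [0.547 0.376 0.107] zmax 0.154 toprect (array([0.5421, 0.3754]), 0.178, 0.013, -41.9)
```

```bash
cat >> h.py <<'E'
def go(p,psi=None,mod=180):
    """turn (deg, about tool axes) to vertical with tool x at psi, then shift in the turned tool axes"""
    o=r.get_obs(); R0=R.from_rotvec(o['orientation']); x=R0.as_matrix()[:,0]; cur=np.degrees(np.arctan2(x[1],x[0]))
    if psi is None: psi=cur
    psi=cur+(psi-cur+mod/2)%mod-mod/2
    Rt=R.from_euler('z',psi,degrees=True)*R.from_euler('x',180,degrees=True)
    s=Rt.inv().apply(np.array(p)-o['tcp_pos'])
    print('t',round(o['clock'],2),'tcp',o['tcp_pos'].round(4),'psi',cur.round(1),'->',round(psi,1),'turn',(R0.inv()*Rt).as_rotvec(degrees=True).round(1),'shift mm',(s*1000).round(1),'rows',(np.linalg.norm(s)/.0625).round(1),'j',o['joints'].round(2),'grip',round(o['grip_width'],4),round(o['gripper_force'],1),'F',o['contact_force'].round(1))
E
python3 -c "
from h import *
go((.551,.063,.15),7)"
```

```text
t 1.8 tcp [ 0.1851 -0.6491  0.2313] psi 15.9 -> 7.0 turn [ 0.  -0.   8.9] shift mm [ 449.9 -662.2   81.3] rows 12.9 j [ 1.18  0.48  0.02  1.56 -0.01  1.11 -0.08] grip 0.0854 0.0 F [-0.3  0.  -0.7]
```

```bash
python3 -m jog '[{"rz":8.9,"fingers":0.08},{"x":0.03,"y":-0.044,"z":0.005},{"x":0.03,"y":-0.044,"z":0.005},{"x":0.03,"y":-0.044,"z":0.005},{"x":0.03,"y":-0.044,"z":0.005},{"x":0.03,"y":-0.044,"z":0.005},{"x":0.03,"y":-0.044,"z":0.005},{"x":0.03,"y":-0.044,"z":0.005}]'
python3 -m jog '[{"x":0.03,"y":-0.044,"z":0.005},{"x":0.03,"y":-0.044,"z":0.005},{"x":0.03,"y":-0.044,"z":0.005},{"x":0.03,"y":-0.044,"z":0.005},{"x":0.03,"y":-0.044,"z":0.005},{"x":0.03,"y":-0.044,"z":0.005},{"x":0.03,"y":-0.044,"z":0.005},{}]'
python3 -c "
from h import *
go((.551,.063,.012),7)"
```

```text
t 1.8 tcp [ 0.1851 -0.6491  0.2313] psi 15.9 -> 7.0 turn [ 0.  -0.   8.9] shift mm [ 449.9 -662.2  219.3] rows 13.3 j [ 1.18  0.48  0.02  1.56 -0.01  1.11 -0.08] grip 0.0854 0.0 F [-0.3  0.  -0.7]validation failed for argument at $[0]...
validation failed for argument at $[0]...
```

```bash
python3 -m jog '[{"fingers":0.08,"x":0,"y":0,"z":0,"rx":0,"ry":0,"rz":8.9},{"fingers":0.08,"x":0.03,"y":-0.044,"z":0.005,"rx":0,"ry":0,"rz":0},{"fingers":0.08,"x":0.03,"y":-0.044,"z":0.005,"rx":0,"ry":0,"rz":0},{"fingers":0.08,"x":0.03,"y":-0.044,"z":0.005,"rx":0,"ry":0,"rz":0},{"fingers":0.08,"x":0.03,"y":-0.044,"z":0.005,"rx":0,"ry":0,"rz":0},{"fingers":0.08,"x":0.03,"y":-0.044,"z":0.005,"rx":0,"ry":0,"rz":0},{"fingers":0.08,"x":0.03,"y":-0.044,"z":0.005,"rx":0,"ry":0,"rz":0},{"fingers":0.08,"x":0.03,"y":-0.044,"z":0.005,"rx":0,"ry":0,"rz":0}]'
python3 -m jog '[{"x":0.03,"y":-0.044,"z":0.005}]'
python3 -c "
from h import *
go((.551,.063,.012),7)"
```

```text
clock: 2.8
tcp_pos: [0.3567, -0.3163, 0.1965]
orientation: [3.135, 0.192, 0.001]
contact_force: [0.9, 1.1, -0.4]
grip_width: 0.0801
gripper_force: 0.0
t 2.8 tcp [ 0.3567 -0.3163  0.1965] psi 7.0 -> 7.0 turn [ 0. -0.  0.] shift mm [ 239.1 -352.8  184.5] rows 7.4 j [ 0.7   0.2  -0.11  2.05  0.03  0.9  -0.88] grip 0.0801 0.0 F [ 0.9  1.1 -0.4]validation failed for argument at $[0]...
```

```bash
python3 -m jog '[{"fingers":0.08,"x":0.03,"y":-0.044,"z":0.006,"rx":0,"ry":0,"rz":0},{"fingers":0.08,"x":0.03,"y":-0.044,"z":0.006,"rx":0,"ry":0,"rz":0},{"fingers":0.08,"x":0.03,"y":-0.044,"z":0.006,"rx":0,"ry":0,"rz":0},{"fingers":0.08,"x":0.03,"y":-0.044,"z":0.006,"rx":0,"ry":0,"rz":0},{"fingers":0.08,"x":0.03,"y":-0.044,"z":0.006,"rx":0,"ry":0,"rz":0},{"fingers":0.08,"x":0.03,"y":-0.044,"z":0.006,"rx":0,"ry":0,"rz":0},{"fingers":0.08,"x":0.03,"y":-0.044,"z":0.006,"rx":0,"ry":0,"rz":0},{"fingers":0.08,"x":0.03,"y":-0.044,"z":0.006,"rx":0,"ry":0,"rz":0}]'
python3 -c "
from h import *
go((.551,.063,.012),7)
snap('top');print([(np.round(q['xyz'],3).tolist(),round(q['score'],2)) for q in r.landmark_of('tin1','top')])"
```

```text
clock: 3.8
tcp_pos: [0.552, 0.0623, 0.1483]
orientation: [3.136, 0.192, 0.001]
contact_force: [0.6, -0.7, 0.6]
grip_width: 0.0799
gripper_force: 0.0
t 3.8 tcp [0.552  0.0623 0.1483] psi 7.0 -> 7.0 turn [ 0. -0. -0.] shift mm [ -1.   -0.8 136.3] rows 2.2 j [ 0.04  0.4  -0.33  1.91  0.17  0.86 -1.82] grip 0.0799 0.0 F [ 0.6 -0.7  0.6]
[([0.516, 0.157, 0.001], 0.59), ([0.54, 0.372, 0.146], 0.32)]
```

```bash
python3 -m jog '[{"fingers":0.08,"x":-0.001,"y":-0.001,"z":0.05,"rx":0,"ry":0,"rz":0},{"fingers":0.08,"x":0,"y":0,"z":0.05,"rx":0,"ry":0,"rz":0},{"fingers":0.08,"x":0,"y":0,"z":0.036,"rx":0,"ry":0,"rz":0},{"fingers":0.03,"x":0,"y":0,"z":0,"rx":0,"ry":0,"rz":0},{"fingers":0.03,"x":0,"y":0,"z":0,"rx":0,"ry":0,"rz":0},{"fingers":0.03,"x":0,"y":0,"z":0,"rx":0,"ry":0,"rz":0},{"fingers":0.03,"x":0,"y":0,"z":0,"rx":0,"ry":0,"rz":0},{"fingers":0.03,"x":0,"y":0,"z":0,"rx":0,"ry":0,"rz":0}]' 50
python3 -m jog '[{"fingers":0.03,"x":0,"y":0,"z":-0.03,"rx":0,"ry":0,"rz":0},{"fingers":0.03,"x":0,"y":0,"z":-0.05,"rx":0,"ry":0,"rz":0},{"fingers":0.03,"x":0,"y":0,"z":-0.06,"rx":0,"ry":0,"rz":0},{"fingers":0.03,"x":0,"y":0,"z":0,"rx":0,"ry":0,"rz":0}]'
python3 -c "
from h import *
go((.46,-.36,.15),7)"
```

```text
clock: 4.9
tcp_pos: [0.5507, 0.0617, 0.0133]
orientation: [3.136, 0.192, 0.002]
contact_force: [-1.1, -1.1, 6.0]
grip_width: 0.0492
gripper_force: 53.6
clock: 5.4
tcp_pos: [0.5534, 0.0625, 0.1573]
orientation: [-3.135, -0.192, -0.015]
contact_force: [-0.5, -0.0, -2.4]
grip_width: 0.049
gripper_force: 53.0
t 5.4 tcp [0.5534 0.0625 0.1573] psi 7.0 -> 7.0 turn [-0.  -0.6  0. ] shift mm [-144.2  408.     7.3] rows 6.9 j [ 0.05  0.39 -0.34  1.9   0.17  0.87 -1.82] grip 0.049 53.0 F [-0.5 -0.  -2.4]
```

```bash
python3 -m jog '[{"fingers":0.03,"x":-0.018,"y":0.051,"z":0,"rx":0,"ry":0,"rz":0},{"fingers":0.03,"x":-0.018,"y":0.051,"z":0,"rx":0,"ry":0,"rz":0},{"fingers":0.03,"x":-0.018,"y":0.051,"z":0,"rx":0,"ry":0,"rz":0},{"fingers":0.03,"x":-0.018,"y":0.051,"z":0,"rx":0,"ry":0,"rz":0},{"fingers":0.03,"x":-0.018,"y":0.051,"z":0,"rx":0,"ry":0,"rz":0},{"fingers":0.03,"x":-0.018,"y":0.051,"z":0,"rx":0,"ry":0,"rz":0},{"fingers":0.03,"x":-0.018,"y":0.051,"z":0,"rx":0,"ry":0,"rz":0},{"fingers":0.03,"x":-0.018,"y":0.051,"z":0.01,"rx":0,"ry":0,"rz":0}]'
python3 -m jog '[{"fingers":0.03,"x":0,"y":0,"z":0,"rx":0,"ry":0,"rz":0}]'
python3 -c "
from h import *
go((.46,-.36,.021),7)"
```

```text
clock: 6.4
tcp_pos: [0.4563, -0.3624, 0.1418]
orientation: [3.136, 0.192, 0.0]
contact_force: [1.0, -0.3, -1.4]
grip_width: 0.0488
gripper_force: 52.8
clock: 6.52
tcp_pos: [0.453, -0.3656, 0.1402]
orientation: [3.136, 0.179, -0.006]
contact_force: [0.5, 0.3, -0.9]
grip_width: 0.0495
gripper_force: 52.8
t 6.53 tcp [ 0.453  -0.3656  0.1402] psi 6.5 -> 7.0 turn [ 0.   0.2 -0.5] shift mm [  7.6  -4.7 119.2] rows 1.9 j [ 0.71  0.44 -0.18  1.85  0.11  0.86 -0.98] grip 0.0495 52.8 F [ 0.5  0.3 -0.9]
```

```bash
python3 -m jog '[{"fingers":0.03,"x":0.003,"y":-0.002,"z":0.04,"rx":0,"ry":0,"rz":0},{"fingers":0.03,"x":0,"y":0,"z":0.04,"rx":0,"ry":0,"rz":0},{"fingers":0.03,"x":0,"y":0,"z":0.038,"rx":0,"ry":0,"rz":0},{"fingers":0.03,"x":0,"y":0,"z":0,"rx":0,"ry":0,"rz":0},{"fingers":0.03,"x":0,"y":0,"z":0,"rx":0,"ry":0,"rz":0}]'
python3 -m jog '[{"fingers":0.075,"x":0,"y":0,"z":0,"rx":0,"ry":0,"rz":0},{"fingers":0.075,"x":0,"y":0,"z":0,"rx":0,"ry":0,"rz":0},{"fingers":0.075,"x":0,"y":0,"z":0,"rx":0,"ry":0,"rz":0},{"fingers":0.075,"x":0,"y":0,"z":-0.03,"rx":0,"ry":0,"rz":0},{"fingers":0.08,"x":0,"y":0,"z":-0.05,"rx":0,"ry":0,"rz":0},{"fingers":0.08,"x":0,"y":0,"z":-0.05,"rx":0,"ry":0,"rz":0},{"fingers":0.08,"x":0,"y":0,"z":0,"rx":0,"ry":0,"rz":0}]'
python3 -c "
from h import *
Ws,Ps=look('1.png')
tops([(.519,.157),(.635,.132),(.551,.063),(.46,-.36)],.040,.060,.036,Ws=Ws)
tops([(.513,-.069)],.075,.1,.12,Ws=Ws)
go((.519,.157,.15),-7)"
```

```text
clock: 7.15
tcp_pos: [0.4604, -0.3581, 0.0251]
orientation: [3.135, 0.193, 0.001]
contact_force: [1.0, -0.2, -1.8]
grip_width: 0.0493
gripper_force: 52.7
clock: 8.02
tcp_pos: [0.4622, -0.3601, 0.159]
orientation: [3.13, 0.191, 0.011]
contact_force: [0.7, 0.6, -0.1]
grip_width: 0.0803
gripper_force: 0.0
top 313 (array([0.5184, 0.1558]), 0.05, 0.038, -6.1) med [0.5179 0.155  0.0462]
scene 384 (array([0.5186, 0.1574]), 0.053, 0.038, -5.6) med [0.5209 0.1582 0.0486]
top 299 (array([0.6339, 0.131 ]), 0.049, 0.037, -47.9) med [0.6343 0.1317 0.0462]
scene 431 (array([0.6351, 0.1328]), 0.051, 0.039, -47.1) med [0.636  0.1338 0.0485]
top 62 (array([ 0.459 , -0.3561]), 0.044, 0.038, -82.5) med [ 0.4456 -0.3533  0.0486]
scene 311 (array([ 0.4621, -0.3581]), 0.056, 0.042, -83.9) med [ 0.4648 -0.3554  0.0529]
top 2880 (array([ 0.5136, -0.0677]), 0.161, 0.1, -2.8) med [ 0.5128 -0.0675  0.0842]
scene 2800 (array([ 0.5154, -0.0666]), 0.162, 0.104, -2.9) med [ 0.5223 -0.0626  0.0867]
t 8.12 tcp [ 0.4597 -0.3586  0.1548] psi 7.0 -> -7.0 turn [ 0. -0. 14.] shift mm [  -3.9 -519.     4.8] rows 8.3 j [ 0.71  0.42 -0.2   1.84  0.1   0.89 -0.98] grip 0.0801 0.0 F [-0.3  0.9 -0.9]
```

View pics/top1.png

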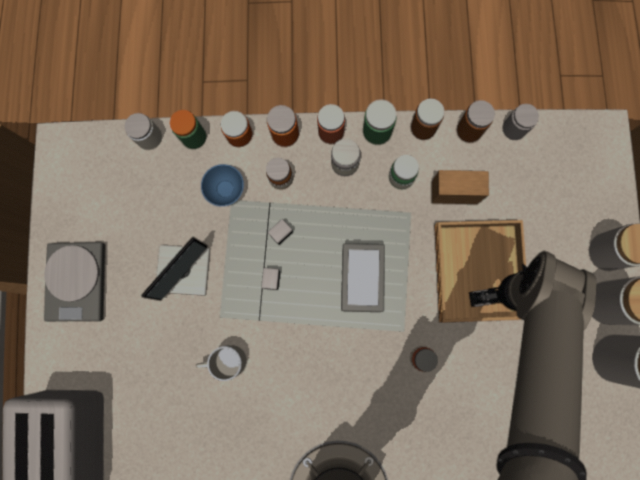

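The top view shows the first tin in the basket at about (485,297) under the gripper. The other two are undisturbed at (281,231) and (271,279), and the box hasn't moved.

```bash
python3 -m jog '[{"fingers":0.08,"x":0,"y":0,"z":0,"rx":0,"ry":0,"rz":7},{"fingers":0.08,"x":0,"y":0,"z":0,"rx":0,"ry":0,"rz":7},{"fingers":0.08,"x":0,"y":-0.058,"z":0,"rx":0,"ry":0,"rz":0},{"fingers":0.08,"x":0,"y":-0.058,"z":0,"rx":0,"ry":0,"rz":0},{"fingers":0.08,"x":0,"y":-0.058,"z":0,"rx":0,"ry":0,"rz":0},{"fingers":0.08,"x":0,"y":-0.058,"z":0,"rx":0,"ry":0,"rz":0},{"fingers":0.08,"x":0,"y":-0.058,"z":0,"rx":0,"ry":0,"rz":0},{"fingers":0.08,"x":0,"y":-0.058,"z":0,"rx":0,"ry":0,"rz":0}]'
python3 -m jog '[{"fingers":0.08,"x":0,"y":-0.058,"z":0,"rx":0,"ry":0,"rz":0},{"fingers":0.08,"x":0,"y":-0.058,"z":0,"rx":0,"ry":0,"rz":0},{"fingers":0.08,"x":0,"y":-0.055,"z":0,"rx":0,"ry":0,"rz":0},{"fingers":0.08,"x":0,"y":0,"z":0,"rx":0,"ry":0,"rz":0},{"fingers":0.08,"x":0,"y":0,"z":0,"rx":0,"ry":0,"rz":0}]'
python3 -c "
from h import *
go((.519,.157,.012),-7)"
```

```text
clock: 9.12
tcp_pos: [0.5009, -0.0113, 0.1529]
orientation: [3.135, -0.192, -0.004]
contact_force: [0.7, 0.3, -0.0]
grip_width: 0.0796
gripper_force: 0.0
clock: 9.75
tcp_pos: [0.5218, 0.1559, 0.1528]
orientation: [3.134, -0.191, -0.004]
contact_force: [0.3, -0.7, -0.2]
grip_width: 0.0801
gripper_force: 0.0
t 9.75 tcp [0.5218 0.1559 0.1528] psi -7.0 -> -7.0 turn [0.1 0.2 0. ] shift mm [ -2.9  -0.8 140.8] rows 2.3 j [-0.13  0.38 -0.34  1.92  0.16  0.87 -2.24] grip 0.0801 0.0 F [ 0.3 -0.7 -0.2]
```

```bash
python3 -m jog '[{"fingers":0.08,"x":-0.002,"y":-0.001,"z":0.05,"rx":0,"ry":0,"rz":0},{"fingers":0.08,"x":0,"y":0,"z":0.05,"rx":0,"ry":0,"rz":0},{"fingers":0.08,"x":0,"y":0,"z":0.04,"rx":0,"ry":0,"rz":0},{"fingers":0.02,"x":0,"y":0,"z":0,"rx":0,"ry":0,"rz":0},{"fingers":0.02,"x":0,"y":0,"z":0,"rx":0,"ry":0,"rz":0},{"fingers":0.02,"x":0,"y":0,"z":0,"rx":0,"ry":0,"rz":0},{"fingers":0.02,"x":0,"y":0,"z":0,"rx":0,"ry":0,"rz":0},{"fingers":0.02,"x":0,"y":0,"z":0,"rx":0,"ry":0,"rz":0}]' 50
python3 -m jog '[{"fingers":0.02,"x":0,"y":0,"z":-0.03,"rx":0,"ry":0,"rz":0},{"fingers":0.02,"x":0,"y":0,"z":-0.05,"rx":0,"ry":0,"rz":0},{"fingers":0.02,"x":0,"y":0,"z":-0.06,"rx":0,"ry":0,"rz":0},{"fingers":0.02,"x":0,"y":0,"z":0,"rx":0,"ry":0,"rz":0},{"fingers":0.02,"x":0,"y":0,"z":0,"rx":0,"ry":0,"rz":0}]'
python3 -c "
from h import *
go((.528,-.36,.15),0)"
```

```text
clock: 10.75
tcp_pos: [0.5223, 0.158, 0.0161]
orientation: [-3.135, 0.192, -0.005]
contact_force: [-0.5, -1.0, 8.4]
grip_width: 0.037
gripper_force: 52.0
clock: 11.38
tcp_pos: [0.5205, 0.1577, 0.1543]
orientation: [3.135, -0.191, 0.0]
contact_force: [0.0, -0.1, -1.2]
grip_width: 0.0371
gripper_force: 51.0
t 11.38 tcp [0.5205 0.1577 0.1543] psi -7.0 -> 0.0 turn [ 0. -0. -7.] shift mm [  7.5 517.7   4.3] rows 8.3 j [-0.13  0.38 -0.35  1.93  0.17  0.87 -2.25] grip 0.0371 51.0 F [ 0.  -0.1 -1.2]
```

```bash
python3 -m jog '[{"fingers":0.02,"x":0,"y":0,"z":0,"rx":0,"ry":0,"rz":-7},{"fingers":0.02,"x":0.001,"y":0.052,"z":0,"rx":0,"ry":0,"rz":0},{"fingers":0.02,"x":0.001,"y":0.052,"z":0,"rx":0,"ry":0,"rz":0},{"fingers":0.02,"x":0.001,"y":0.052,"z":0,"rx":0,"ry":0,"rz":0},{"fingers":0.02,"x":0.001,"y":0.052,"z":0,"rx":0,"ry":0,"rz":0},{"fingers":0.02,"x":0.001,"y":0.052,"z":0,"rx":0,"ry":0,"rz":0},{"fingers":0.02,"x":0.001,"y":0.052,"z":0,"rx":0,"ry":0,"rz":0},{"fingers":0.02,"x":0.001,"y":0.052,"z":0,"rx":0,"ry":0,"rz":0}]'
python3 -m jog '[{"fingers":0.02,"x":0,"y":0.052,"z":0,"rx":0,"ry":0,"rz":0},{"fingers":0.02,"x":0,"y":0.052,"z":0,"rx":0,"ry":0,"rz":0},{"fingers":0.02,"x":0,"y":0.049,"z":0,"rx":0,"ry":0,"rz":0},{"fingers":0.02,"x":0,"y":0,"z":0,"rx":0,"ry":0,"rz":0},{"fingers":0.02,"x":0,"y":0,"z":0,"rx":0,"ry":0,"rz":0}]'
python3 -c "
from h import *
go((.53,-.36,.025),0)"
```

```text
clock: 12.38
tcp_pos: [0.5265, -0.2073, 0.1523]
orientation: [-3.14, -0.001, 0.005]
contact_force: [0.9, 0.6, -1.7]
grip_width: 0.0376
gripper_force: 34.2
clock: 13.0
tcp_pos: [0.5272, -0.3578, 0.1523]
orientation: [-3.139, -0.001, 0.004]
contact_force: [0.2, -0.2, -1.9]
grip_width: 0.0373
gripper_force: 55.2
t 13.0 tcp [ 0.5272 -0.3578  0.1523] psi 0.0 -> 0.0 turn [-0.1  0.2  0. ] shift mm [  2.8   2.2 127.3] rows 2.0 j [ 0.65  0.5  -0.2   1.71  0.12  0.94 -1.17] grip 0.0373 55.2 F [ 0.2 -0.2 -1.9]
```

```bash
python3 -m jog '[{"fingers":0.02,"x":0.003,"y":0,"z":0.045,"rx":0,"ry":0,"rz":0},{"fingers":0.02,"x":0,"y":0,"z":0.045,"rx":0,"ry":0,"rz":0},{"fingers":0.02,"x":0,"y":0,"z":0.025,"rx":0,"ry":0,"rz":0},{"fingers":0.02,"x":0,"y":0,"z":0.01,"rx":0,"ry":0,"rz":0},{"fingers":0.02,"x":0,"y":0,"z":0,"rx":0,"ry":0,"rz":0}]'
python3 -m jog '[{"fingers":0.075,"x":0,"y":0,"z":0,"rx":0,"ry":0,"rz":0},{"fingers":0.075,"x":0,"y":0,"z":0,"rx":0,"ry":0,"rz":0},{"fingers":0.075,"x":0,"y":0,"z":0,"rx":0,"ry":0,"rz":0},{"fingers":0.075,"x":0,"y":0,"z":-0.03,"rx":0,"ry":0,"rz":0},{"fingers":0.08,"x":0,"y":0,"z":-0.05,"rx":0,"ry":0,"rz":0},{"fingers":0.08,"x":0,"y":0,"z":-0.05,"rx":0,"ry":0,"rz":0},{"fingers":0.08,"x":0,"y":0,"z":0,"rx":0,"ry":0,"rz":0}]'
python3 -c "
from h import *
Ws,Ps=look('2.png')
tops([(.519,.157),(.635,.132),(.53,-.36),(.46,-.36)],.040,.060,.036,Ws=Ws)
tops([(.513,-.069)],.075,.1,.12,Ws=Ws)
go((.635,.132,.15),42)"
```

```text
clock: 13.62
tcp_pos: [0.5312, -0.3577, 0.029]
orientation: [-3.141, -0.003, 0.001]
contact_force: [0.6, -1.2, -0.6]
grip_width: 0.0372
gripper_force: 55.4
clock: 14.5
tcp_pos: [0.5338, -0.3606, 0.1646]
orientation: [3.137, -0.0, 0.013]
contact_force: [0.1, -0.5, -0.3]
grip_width: 0.0802
gripper_force: 0.0
top 309 (array([0.6343, 0.1312]), 0.049, 0.039, -46.4) med [0.6344 0.1313 0.046 ]
scene 435 (array([0.636 , 0.1337]), 0.05, 0.041, -48.0) med [0.6366 0.1338 0.0485]
top 211 (array([ 0.525 , -0.3577]), 0.046, 0.037, 4.5) med [ 0.5187 -0.3577  0.05  ]
scene 337 (array([ 0.5301, -0.3577]), 0.051, 0.043, 0.7) med [ 0.5324 -0.3547  0.0526]
top 327 (array([ 0.4592, -0.3581]), 0.051, 0.038, -82.1) med [ 0.4597 -0.3574  0.0495]
scene 312 (array([ 0.4616, -0.3582]), 0.054, 0.041, -83.6) med [ 0.4647 -0.3552  0.0528]
top 2886 (array([ 0.5136, -0.0678]), 0.161, 0.1, -2.8) med [ 0.5123 -0.0675  0.0843]
scene 2800 (array([ 0.5145, -0.0666]), 0.164, 0.104, -2.3) med [ 0.5218 -0.0627  0.0868]
t 14.6 tcp [ 0.5311 -0.3592  0.1599] psi 0.0 -> 42.0 turn [  0.1  -0.  -42. ] shift mm [ 405.9 -295.5    9.9] rows 8.0 j [ 0.64  0.5  -0.2   1.7   0.12  0.95 -1.17] grip 0.0804 0.0 F [-0.8  0.7 -0.6]
```

```bash
python3 -m jog '[{"fingers":0.08,"x":0,"y":0,"z":0,"rx":0,"ry":0,"rz":-10.5},{"fingers":0.08,"x":0,"y":0,"z":0,"rx":0,"ry":0,"rz":-10.5},{"fingers":0.08,"x":0,"y":0,"z":0,"rx":0,"ry":0,"rz":-10.5},{"fingers":0.08,"x":0,"y":0,"z":0,"rx":0,"ry":0,"rz":-10.5},{"fingers":0.08,"x":0.0406,"y":-0.0296,"z":0.001,"rx":0,"ry":0,"rz":0},{"fingers":0.08,"x":0.0406,"y":-0.0296,"z":0.001,"rx":0,"ry":0,"rz":0},{"fingers":0.08,"x":0.0406,"y":-0.0296,"z":0.001,"rx":0,"ry":0,"rz":0},{"fingers":0.08,"x":0.0406,"y":-0.0296,"z":0.001,"rx":0,"ry":0,"rz":0}]'
python3 -m jog '[{"fingers":0.08,"x":0.0406,"y":-0.0296,"z":0.001,"rx":0,"ry":0,"rz":0},{"fingers":0.08,"x":0.0406,"y":-0.0296,"z":0.001,"rx":0,"ry":0,"rz":0},{"fingers":0.08,"x":0.0406,"y":-0.0296,"z":0.001,"rx":0,"ry":0,"rz":0},{"fingers":0.08,"x":0.0406,"y":-0.0296,"z":0.001,"rx":0,"ry":0,"rz":0},{"fingers":0.08,"x":0.0406,"y":-0.0296,"z":0.001,"rx":0,"ry":0,"rz":0},{"fingers":0.08,"x":0.0406,"y":-0.0296,"z":0.001,"rx":0,"ry":0,"rz":0},{"fingers":0.08,"x":0,"y":0,"z":0,"rx":0,"ry":0,"rz":0},{"fingers":0.08,"x":0,"y":0,"z":0,"rx":0,"ry":0,"rz":0}]'
python3 -c "
from h import *
go((.635,.132,.013),42)"
```

```text
clock: 15.6
tcp_pos: [0.5715, -0.1606, 0.1535]
orientation: [-2.931, -1.126, 0.004]
contact_force: [0.7, -0.5, -0.8]
grip_width: 0.08
gripper_force: 0.0
clock: 16.6
tcp_pos: [0.6336, 0.1318, 0.1476]
orientation: [2.932, 1.127, -0.005]
contact_force: [0.2, -0.8, -0.3]
grip_width: 0.0798
gripper_force: 0.0
t 16.6 tcp [0.6336 0.1318 0.1476] psi 42.0 -> 42.0 turn [-0.1  0.2  0. ] shift mm [  1.1   0.8 134.6] rows 2.2 j [ 0.02  0.56 -0.45  1.67  0.28  0.98 -1.37] grip 0.0798 0.0 F [ 0.2 -0.8 -0.3]
```

```bash
python3 -m jog '[{"fingers":0.08,"x":0.001,"y":0.001,"z":0.05,"rx":0,"ry":0,"rz":0},{"fingers":0.08,"x":0,"y":0,"z":0.05,"rx":0,"ry":0,"rz":0},{"fingers":0.08,"x":0,"y":0,"z":0.035,"rx":0,"ry":0,"rz":0},{"fingers":0.03,"x":0,"y":0,"z":0,"rx":0,"ry":0,"rz":0},{"fingers":0.03,"x":0,"y":0,"z":0,"rx":0,"ry":0,"rz":0},{"fingers":0.03,"x":0,"y":0,"z":0,"rx":0,"ry":0,"rz":0},{"fingers":0.03,"x":0,"y":0,"z":0,"rx":0,"ry":0,"rz":0},{"fingers":0.03,"x":0,"y":0,"z":0,"rx":0,"ry":0,"rz":0}]' 50
python3 -m jog '[{"fingers":0.03,"x":0,"y":0,"z":-0.03,"rx":0,"ry":0,"rz":0},{"fingers":0.03,"x":0,"y":0,"z":-0.05,"rx":0,"ry":0,"rz":0},{"fingers":0.03,"x":0,"y":0,"z":-0.06,"rx":0,"ry":0,"rz":0},{"fingers":0.03,"x":0,"y":0,"z":0,"rx":0,"ry":0,"rz":0},{"fingers":0.03,"x":0,"y":0,"z":0,"rx":0,"ry":0,"rz":0}]'
python3 -c "
from h import *
go((.60,-.36,.15),0)"
```

```text
clock: 17.6
tcp_pos: [0.6363, 0.1326, 0.015]
orientation: [2.933, 1.126, 0.002]
contact_force: [-0.4, -0.2, 1.6]
grip_width: 0.0491
gripper_force: 52.5
clock: 18.23
tcp_pos: [0.6356, 0.1323, 0.1542]
orientation: [2.932, 1.126, -0.0]
contact_force: [1.0, -0.7, -1.6]
grip_width: 0.0492
gripper_force: 52.3
t 18.23 tcp [0.6356 0.1323 0.1542] psi 42.0 -> 0.0 turn [ 0.  0. 42.] shift mm [-35.6 492.3   4.2] rows 7.9 j [ 0.02  0.55 -0.46  1.67  0.28  0.99 -1.37] grip 0.0492 52.3 F [ 1.  -0.7 -1.6]
```

```bash
python3 -m jog '[{"fingers":0.03,"x":0,"y":0,"z":0,"rx":0,"ry":0,"rz":10.5},{"fingers":0.03,"x":0,"y":0,"z":0,"rx":0,"ry":0,"rz":10.5},{"fingers":0.03,"x":0,"y":0,"z":0,"rx":0,"ry":0,"rz":10.5},{"fingers":0.03,"x":0,"y":0,"z":0,"rx":0,"ry":0,"rz":10.5},{"fingers":0.03,"x":-0.004,"y":0.049,"z":0,"rx":0,"ry":0,"rz":0},{"fingers":0.03,"x":-0.004,"y":0.049,"z":0,"rx":0,"ry":0,"rz":0},{"fingers":0.03,"x":-0.004,"y":0.049,"z":0,"rx":0,"ry":0,"rz":0},{"fingers":0.03,"x":-0.004,"y":0.049,"z":0,"rx":0,"ry":0,"rz":0}]'
python3 -m jog '[{"fingers":0.03,"x":-0.004,"y":0.049,"z":0,"rx":0,"ry":0,"rz":0},{"fingers":0.03,"x":-0.004,"y":0.049,"z":0,"rx":0,"ry":0,"rz":0},{"fingers":0.03,"x":-0.004,"y":0.049,"z":0,"rx":0,"ry":0,"rz":0},{"fingers":0.03,"x":-0.004,"y":0.049,"z":0,"rx":0,"ry":0,"rz":0},{"fingers":0.03,"x":-0.002,"y":0.049,"z":0,"rx":0,"ry":0,"rz":0},{"fingers":0.03,"x":-0.002,"y":0.049,"z":0,"rx":0,"ry":0,"rz":0},{"fingers":0.03,"x":0,"y":0,"z":0,"rx":0,"ry":0,"rz":0},{"fingers":0.03,"x":0,"y":0,"z":0,"rx":0,"ry":0,"rz":0}]'
python3 -c "
from h import *
go((.60,-.36,.025),0)"
```

```text
clock: 19.23
tcp_pos: [0.6184, -0.0651, 0.1521]
orientation: [3.142, 0.001, -0.006]
contact_force: [0.8, -0.5, -1.4]
grip_width: 0.0495
gripper_force: 52.3
clock: 20.23
tcp_pos: [0.5992, -0.3565, 0.1522]
orientation: [-3.139, -0.0, 0.004]
contact_force: [0.1, 0.3, -0.8]
grip_width: 0.0494
gripper_force: 52.4
t 20.23 tcp [ 0.5992 -0.3565  0.1522] psi 0.0 -> 0.0 turn [-0.1  0.2  0. ] shift mm [  0.8   3.5 127.2] rows 2.0 j [ 0.58  0.6  -0.2   1.55  0.13  1.01 -1.22] grip 0.0494 52.4 F [ 0.1  0.3 -0.8]
```

```bash
python3 -m jog '[{"fingers":0.03,"x":0.001,"y":0,"z":0.045,"rx":0,"ry":0,"rz":0},{"fingers":0.03,"x":0,"y":0,"z":0.045,"rx":0,"ry":0,"rz":0},{"fingers":0.03,"x":0,"y":0,"z":0.025,"rx":0,"ry":0,"rz":0},{"fingers":0.03,"x":0,"y":0,"z":0.01,"rx":0,"ry":0,"rz":0},{"fingers":0.03,"x":0,"y":0,"z":0,"rx":0,"ry":0,"rz":0}]'
python3 -m jog '[{"fingers":0.075,"x":0,"y":0,"z":0,"rx":0,"ry":0,"rz":0},{"fingers":0.075,"x":0,"y":0,"z":0,"rx":0,"ry":0,"rz":0},{"fingers":0.075,"x":0,"y":0,"z":0,"rx":0,"ry":0,"rz":0},{"fingers":0.075,"x":0,"y":0,"z":-0.03,"rx":0,"ry":0,"rz":0},{"fingers":0.08,"x":0,"y":0,"z":-0.05,"rx":0,"ry":0,"rz":0},{"fingers":0.08,"x":0,"y":0,"z":-0.05,"rx":0,"ry":0,"rz":0},{"fingers":0.08,"x":0,"y":0,"z":0,"rx":0,"ry":0,"rz":0}]'
python3 -c "
from h import *
Ws,Ps=look('3.png')
tops([(.519,.157),(.635,.132),(.60,-.36),(.53,-.36),(.46,-.36)],.040,.060,.036,Ws=Ws)
tops([(.513,-.069)],.075,.1,.12,Ws=Ws)
line(Ws,Ps);tablet(Ws)
print([(np.round(q['xyz'],3).tolist(),round(q['score'],2)) for q in r.landmark_of('tin1','scene')])
go((.635,.132,.15),-4.5)"
```

```text
clock: 20.85
tcp_pos: [0.6013, -0.3562, 0.0289]
orientation: [-3.141, -0.003, 0.001]
contact_force: [0.2, -0.8, -1.7]
grip_width: 0.0492
gripper_force: 52.5
clock: 21.72
tcp_pos: [0.6041, -0.359, 0.1653]
orientation: [3.137, -0.0, 0.014]
contact_force: [-0.5, 0.5, -0.4]
grip_width: 0.0799
gripper_force: 0.0
top 284 (array([ 0.5996, -0.3562]), 0.05, 0.036, -89.8) med [ 0.5987 -0.3549  0.0498]
scene 352 (array([ 0.6024, -0.3559]), 0.054, 0.04, 87.1) med [ 0.6051 -0.3525  0.0524]
top 322 (array([ 0.528 , -0.3582]), 0.05, 0.037, 1.2) med [ 0.5276 -0.3568  0.0497]
scene 334 (array([ 0.529 , -0.3575]), 0.053, 0.041, 3.5) med [ 0.5334 -0.3545  0.0531]
top 325 (array([ 0.4595, -0.3579]), 0.05, 0.038, -83.7) med [ 0.4586 -0.3573  0.0495]
scene 317 (array([ 0.4621, -0.3582]), 0.054, 0.04, -82.7) med [ 0.4648 -0.3548  0.0529]
top 2880 (array([ 0.5137, -0.0678]), 0.161, 0.1, -2.8) med [ 0.5124 -0.0674  0.0842]
scene 2800 (array([ 0.5157, -0.066 ]), 0.163, 0.104, -3.6) med [ 0.5221 -0.0626  0.0868]
top line 27 angle -5.28 y at x=.51 0.1792 xr 0.587 0.71
scene line 132 angle -5.49 y at x=.51 0.1797 xr 0.42 0.715
top tab 1398 normal [-0.659 -0.748  0.082] sv [0.052  0.0335 0.0022] mid [0.538 0.371 0.11 ] zmax 0.152 toprect (array([0.5396, 0.3755]), 0.182, 0.014, -41.1)
scene tab 2492 normal [-0.666 -0.745 -0.033] sv [0.0506 0.0337 0.0038] mid [0.547 0.376 0.107] zmax 0.154 toprect (array([0.5429, 0.3758]), 0.177, 0.013, -41.9)
[([0.461, -0.356, 0.006], 0.93), ([0.526, -0.363, 0.001], 0.86), ([0.601, -0.356, 0.003], 0.71), ([0.319, 0.262, 0.001], 0.46)]
t 21.88 tcp [ 0.6006 -0.3573  0.1588] psi 0.0 -> -4.5 turn [-0.   0.   4.5] shift mm [  -4.1 -490.5    8.8] rows 7.8 j [ 0.58  0.59 -0.2   1.54  0.13  1.02 -1.22] grip 0.08 0.0 F [0.6 0.2 0.1]
```

View pics/scene3.png

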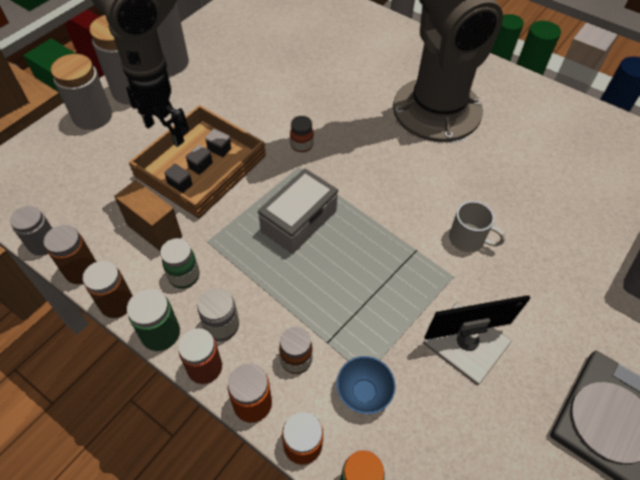

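The scene view shows all three tins standing in the basket at about (180,178), (198,160) and (218,143). The mat is otherwise clear, with the box at (298,205) and the line running from (330,342) to (416,251). Next I'll refine the line fit while turning the tool behind the box.

```bash
python3 -m jog '[{"fingers":0.085,"x":0,"y":0,"z":0,"rx":0,"ry":0,"rz":-10.5},{"fingers":0.085,"x":0,"y":0,"z":0,"rx":0,"ry":0,"rz":-10.5},{"fingers":0.085,"x":0,"y":0,"z":0,"rx":0,"ry":0,"rz":-10.5},{"fingers":0.085,"x":0,"y":0,"z":0,"rx":0,"ry":0,"rz":-10.5},{"fingers":0.085,"x":0,"y":0,"z":0,"rx":0,"ry":0,"rz":-10.5},{"fingers":0.085,"x":0,"y":0,"z":0,"rx":0,"ry":0,"rz":-10.5},{"fingers":0.085,"x":0,"y":0,"z":0,"rx":0,"ry":0,"rz":-10.5},{"fingers":0.085,"x":0,"y":0,"z":0,"rx":0,"ry":0,"rz":-10.5}]'
cat >> h.py <<'E'
def line2(Ps,z=0.002):
    """subpixel dark line on the mat plane, per camera; returns dict n->(angle deg, y at x=.565)"""
    for n in Ps:
        c=r.get_calibration(n);K=np.array(c['mtx']);D=np.array(c['dist'],float);T=np.array(c['extrinsics']);Ti=np.linalg.inv(T)
        g=Ps[n].astype(np.float32).mean(-1)
        xs=np.linspace(.43,.70,136); ys=np.linspace(-.02,.02,161); out=[]
        X,Y=np.meshgrid(xs,ys,indexing='ij'); Yl=.1745-np.tan(np.radians(5.3))*(X-.565)+Y
        P=np.stack([X,Yl,np.full_like(X,z)],-1).reshape(-1,3)
        uv=cv2.projectPoints(P@Ti[:3,:3].T+Ti[:3,3],np.zeros(3),np.zeros(3),K,D)[0].reshape(*X.shape,2).astype(np.float32)
        I=cv2.remap(g,uv[...,0],uv[...,1],cv2.INTER_LINEAR)
        w=np.clip(np.median(I,1,keepdims=True)-8-I,0,None); ok=w.sum(1)>30
        yy=(w*Yl).sum(1)[ok]/w.sum(1)[ok]; xx=xs[ok]
        for _ in range(3):
            k=np.polyfit(xx-.565,yy,1); e=np.abs(yy-np.polyval(k,xx-.565)); s=e<max(2.5*e.std(),5e-4); xx,yy=xx[s],yy[s]
        print(n,'line2',len(xx),'angle',np.degrees(np.arctan(k[0])).round(2),'y(.565)',k[1].round(4),'y(.535)',np.polyval(k,-.03).round(4))
E
python3 -c "
from h import *
Ws,Ps=look(); line2(Ps)
W=Ws['top']
# mat-level z check per camera
for n in Ws:
    w=Ws[n]; m=(abs(w[...,0]-.56)<.08)&(abs(w[...,1]-.1)<.05); print(n,'mat z',np.nanmedian(w[m][:,2]).round(4))
go((.506,-.148,.13),84.6,360)"
```

```text
clock: 22.88
tcp_pos: [0.6001, -0.357, 0.1573]
orientation: [-2.325, -2.108, 0.001]
contact_force: [0.2, -0.1, 0.5]
grip_width: 0.0847
gripper_force: 0.0
top line2 136 angle -5.49 y(.565) 0.1744 y(.535) 0.1773
scene line2 136 angle -5.44 y(.565) 0.1741 y(.535) 0.1769
top mat z 0.0003
scene mat z 0.0029
t 22.98 tcp [ 0.6001 -0.3572  0.1573] psi 84.1 -> 84.6 turn [-0.2 -0.1 -0.5] shift mm [ 199.4 -113.4   27.3] rows 3.7 j [ 0.8   0.64 -0.53  1.53  0.35  1.07  0.08] grip 0.0852 0.0 F [-0.6 -0.9 -0.7]
```

```bash
python3 -m jog '[{"fingers":0.085,"x":0.05,"y":-0.0284,"z":0.007,"rx":0,"ry":0,"rz":-0.5},{"fingers":0.085,"x":0.05,"y":-0.0284,"z":0.007,"rx":0,"ry":0,"rz":0},{"fingers":0.085,"x":0.05,"y":-0.0284,"z":0.007,"rx":0,"ry":0,"rz":0},{"fingers":0.085,"x":0.05,"y":-0.0284,"z":0.007,"rx":0,"ry":0,"rz":0},{"fingers":0.085,"x":0,"y":0,"z":0,"rx":0,"ry":0,"rz":0},{"fingers":0.085,"x":0,"y":0,"z":0,"rx":0,"ry":0,"rz":0}]'
python3 -c "
from h import *
Ws,Ps=look(); tops([(.513,-.069)],.075,.1,.12,Ws=Ws)
go((.506,-.148,.02),84.6,360)"
```

```text
clock: 23.72
tcp_pos: [0.5076, -0.1477, 0.131]
orientation: [-2.328, -2.11, 0.001]
contact_force: [0.9, -0.3, 0.8]
grip_width: 0.0851
gripper_force: 0.0
top 2887 (array([ 0.5135, -0.0679]), 0.16, 0.1, -2.8) med [ 0.5126 -0.0674  0.0843]
scene 2801 (array([ 0.5151, -0.0666]), 0.164, 0.104, -2.7) med [ 0.5218 -0.0624  0.0868]
t 23.82 tcp [ 0.5081 -0.1487  0.1312] psi 84.3 -> 84.6 turn [ 0.   0.  -0.3] shift mm [  0.5  -2.1 111.2] rows 1.8 j [ 0.66  0.43 -0.61  1.96  0.33  0.84 -0.23] grip 0.0851 0.0 F [-0.3 -0.3  0.2]
```

Lower, then start the push slowly.

```bash
python3 -m jog '[{"fingers":0.085,"x":0,"y":-0.002,"z":0.04,"rx":0,"ry":0,"rz":-0.3},{"fingers":0.085,"x":0,"y":0,"z":0.04,"rx":0,"ry":0,"rz":0},{"fingers":0.085,"x":0,"y":0,"z":0.03,"rx":0,"ry":0,"rz":0},{"fingers":0.085,"x":0,"y":0,"z":0,"rx":0,"ry":0,"rz":0}]'
python3 -m jog '[{"fingers":0.085,"x":0.006,"y":0,"z":0,"rx":0,"ry":0,"rz":0},{"fingers":0.085,"x":0.006,"y":0,"z":0,"rx":0,"ry":0,"rz":0},{"fingers":0.085,"x":0.006,"y":0,"z":0,"rx":0,"ry":0,"rz":0},{"fingers":0.085,"x":0.006,"y":0,"z":0,"rx":0,"ry":0,"rz":0},{"fingers":0.085,"x":0.006,"y":0,"z":0,"rx":0,"ry":0,"rz":0},{"fingers":0.085,"x":0.006,"y":0,"z":0,"rx":0,"ry":0,"rz":0},{"fingers":0.085,"x":0.006,"y":0,"z":0,"rx":0,"ry":0,"rz":0},{"fingers":0.085,"x":0.006,"y":0,"z":0,"rx":0,"ry":0,"rz":0}]'
python3 -c "
from h import *
Ws,Ps=look(); tops([(.513,-.06)],.075,.09,.11,Ws=Ws)
go((.526,.067,.02),84.6,360)"
```

```text
clock: 24.32
tcp_pos: [0.5043, -0.1479, 0.0193]
orientation: [-2.32, -2.113, 0.004]
contact_force: [0.2, 0.5, -0.0]
grip_width: 0.085
gripper_force: 0.0
clock: 25.32
tcp_pos: [0.5103, -0.1011, 0.0219]
orientation: [2.32, 2.115, -0.002]
contact_force: [-0.1, -7.0, 2.9]
grip_width: 0.085
gripper_force: 0.0
top 2411 (array([ 0.5161, -0.0461]), 0.161, 0.117, -4.8) med [ 0.5061 -0.0304  0.0844]
scene 2713 (array([ 0.5163, -0.0484]), 0.163, 0.131, -5.5) med [ 0.5244 -0.0332  0.0865]
t 25.43 tcp [ 0.5105 -0.0998  0.0219] psi 84.8 -> 84.6 turn [0.1 0.1 0.2] shift mm [167.5  -0.2   1.9] rows 2.7 j [ 0.48  0.58 -0.51  2.05  0.48  0.63 -0.45] grip 0.0847 0.0 F [-0.1 -3.5  1. ]
```

```bash
python3 -m jog '[{"fingers":0.085,"x":0.009,"y":0,"z":0,"rx":0,"ry":0,"rz":0},{"fingers":0.085,"x":0.009,"y":0,"z":0,"rx":0,"ry":0,"rz":0},{"fingers":0.085,"x":0.009,"y":0,"z":0,"rx":0,"ry":0,"rz":0},{"fingers":0.085,"x":0.009,"y":0,"z":0,"rx":0,"ry":0,"rz":0},{"fingers":0.085,"x":0.009,"y":0,"z":0,"rx":0,"ry":0,"rz":0},{"fingers":0.085,"x":0.009,"y":0,"z":0,"rx":0,"ry":0,"rz":0},{"fingers":0.085,"x":0.009,"y":0,"z":0,"rx":0,"ry":0,"rz":0},{"fingers":0.085,"x":0.009,"y":0,"z":0,"rx":0,"ry":0,"rz":0}]'
python3 -m jog '[{"fingers":0.085,"x":0.009,"y":0,"z":0,"rx":0,"ry":0,"rz":0},{"fingers":0.085,"x":0.009,"y":0,"z":0,"rx":0,"ry":0,"rz":0},{"fingers":0.085,"x":0.009,"y":0,"z":0,"rx":0,"ry":0,"rz":0},{"fingers":0.085,"x":0.009,"y":0,"z":0,"rx":0,"ry":0,"rz":0},{"fingers":0.085,"x":0.009,"y":0,"z":0,"rx":0,"ry":0,"rz":0},{"fingers":0.085,"x":0.009,"y":0,"z":0,"rx":0,"ry":0,"rz":0},{"fingers":0.085,"x":0.006,"y":0,"z":0,"rx":0,"ry":0,"rz":0},{"fingers":0.085,"x":0.002,"y":0,"z":0,"rx":0,"ry":0,"rz":0}]'
cat >> h.py <<'E'
LA=np.radians(-5.47); LP=np.array([.565,.1743]); LX=np.array([np.cos(LA),np.sin(LA)]); LN=np.array([-np.sin(LA),np.cos(LA)])
def edge(Ws):
    """leading edge of the box top relative to the line: fit in line frame"""
    for n in Ws:
        W=Ws[n]; zm={'top':.0842,'scene':.0867}[n]
        q=W[np.abs(W[...,2]-zm)<.004][:,:2]-LP; s=q@LX; t=q@LN
        k=(t<.04)&(t>-.08)&(s>-.17)&(s<.15); s,t=s[k],t[k]
        if len(s)<50: print(n,'few',len(s)); continue
        lo,hi=np.percentile(s,[.5,99.5]); E=[]
        for a in np.arange(lo+.008,hi-.012,.004):
            m=(s>=a)&(s<a+.004)
            if m.sum()>3: E.append((a+.002,t[m].max()))
        E=np.array(E); k=np.polyfit(E[:,0],E[:,1],1)
        for _ in range(2):
            e=E[:,1]-np.polyval(k,E[:,0]); E=E[np.abs(e)<.003] if (np.abs(e)<.003).sum()>5 else E; k=np.polyfit(E[:,0],E[:,1],1)
        print(n,'s range',lo.round(4),hi.round(4),'edge gap mm at mid',(-1000*np.polyval(k,(lo+hi)/2)).round(2),'angle vs line',np.degrees(np.arctan(k[0])).round(2),'n',len(E))
E
python3 -c "
from h import *
Ws,Ps=look('4.png'); edge(Ws); line2(Ps)
snap('scene');print([(np.round(q['xyz'],4).tolist(),round(q['score'],2)) for q in r.landmark_of('box_edge','scene')])
snap('top');print([(np.round(q['xyz'],4).tolist(),round(q['score'],2)) for q in r.landmark_of('box_edge','top')])
go((.526,.067,.02),84.6,360)"
```

```text
clock: 26.42
tcp_pos: [0.5166, -0.0293, 0.0217]
orientation: [2.32, 2.115, -0.003]
contact_force: [-0.5, -7.4, 4.0]
grip_width: 0.0851
gripper_force: 0.0
clock: 27.42
tcp_pos: [0.5219, 0.033, 0.0215]
orientation: [2.32, 2.117, -0.003]
contact_force: [-1.6, -6.9, 3.6]
grip_width: 0.0851
gripper_force: 0.0
top s range -0.1076 0.0496 edge gap mm at mid 32.8 angle vs line 0.3 n 35
scene s range -0.1072 0.0507 edge gap mm at mid 30.22 angle vs line -0.03 n 34
top line2 129 angle -5.45 y(.565) 0.1743 y(.535) 0.1772
scene line2 136 angle -5.44 y(.565) 0.1741 y(.535) 0.1769
[([0.5318, 0.1458, 0.0046], 0.96)]
[]
t 27.73 tcp [0.522  0.0331 0.0215] psi 84.8 -> 84.6 turn [-0.   0.1  0.2] shift mm [34.1  0.8  1.5] rows 0.5 j [ 0.23  0.59 -0.51  2.04  0.48  0.63 -0.7 ] grip 0.0853 0.0 F [-0.5 -4.8  2.4]
```

View pics/top4.png

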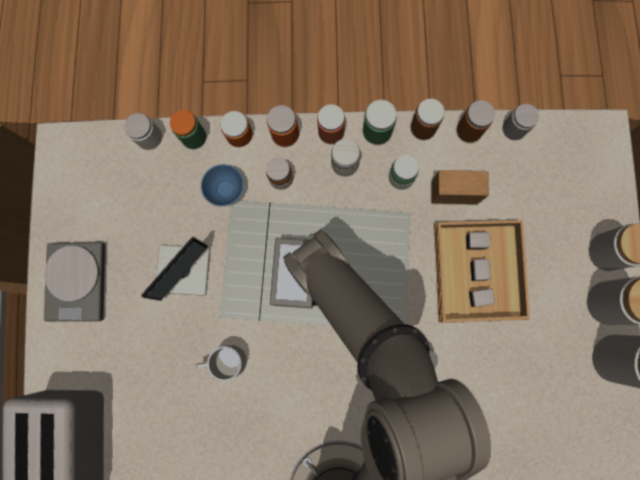

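The top view shows the box at (293,272), parallel to the line, with a gap of roughly 30 mm. I'll push 24 mm more, then measure the bottom edge against the line in the scene view.

```bash
python3 -m jog '[{"fingers":0.085,"x":0.004,"y":0,"z":0,"rx":0,"ry":0,"rz":0},{"fingers":0.085,"x":0.004,"y":0,"z":0,"rx":0,"ry":0,"rz":0},{"fingers":0.085,"x":0.004,"y":0,"z":0,"rx":0,"ry":0,"rz":0},{"fingers":0.085,"x":0.004,"y":0,"z":0,"rx":0,"ry":0,"rz":0},{"fingers":0.085,"x":0.004,"y":0,"z":0,"rx":0,"ry":0,"rz":0},{"fingers":0.085,"x":0.003,"y":0,"z":0,"rx":0,"ry":0,"rz":0},{"fingers":0.085,"x":0.001,"y":0,"z":0,"rx":0,"ry":0,"rz":0},{"fingers":0.085,"x":0,"y":0,"z":0,"rx":0,"ry":0,"rz":0}]'
cat >> h.py <<'E'
def strip(P,n,fn,z=0.002,s0=-.16,s1=.12,t0=-.06,t1=.03,k=2500):
    """rectified view of the mat plane in the line frame: columns s along line, rows t (top = +t)"""
    c=r.get_calibration(n);K=np.array(c['mtx']);D=np.array(c['dist'],float);Ti=np.linalg.inv(np.array(c['extrinsics']))
    s=np.arange(s0,s1,1/k); t=np.arange(t1,t0,-1/k); S,Tt=np.meshgrid(s,t)
    xy=LP+S[...,None]*LX+Tt[...,None]*LN
    Q=np.concatenate([xy,np.full((*S.shape,1),z)],-1).reshape(-1,3)
    uv=cv2.projectPoints(Q@Ti[:3,:3].T+Ti[:3,3],np.zeros(3),np.zeros(3),K,D)[0].reshape(*S.shape,2).astype(np.float32)
    I=cv2.remap(P,uv[...,0],uv[...,1],cv2.INTER_CUBIC)
    if fn: cv2.imwrite('pics/'+fn,cv2.cvtColor(I,cv2.COLOR_RGB2BGR))
    return s,t,I
E
python3 -c "
from h import *
Ws,Ps=look(); edge(Ws); line2({'scene':Ps['scene']})
s,t,I=strip(Ps['scene'],'scene','strip5.png')
g=I.astype(float).mean(-1); m=(s>-.09)&(s<.03); pr=g[:,m].mean(1)
print([(round(a*1000,1),int(b)) for a,b in zip(t[::3],pr[::3])])
go((.526,.067,.02),84.6,360)"
```

```text
clock: 28.72
tcp_pos: [0.5239, 0.0566, 0.0214]
orientation: [2.32, 2.116, -0.003]
contact_force: [-0.9, -6.1, 2.3]
grip_width: 0.0852
gripper_force: 0.0
top s range -0.1083 0.0493 edge gap mm at mid 9.22 angle vs line -0.4 n 35
scene s range -0.1065 0.0509 edge gap mm at mid 6.96 angle vs line -0.04 n 34
scene line2 67 angle -1.94 y(.565) 0.1652 y(.535) 0.1662
[(np.float64(30.0), 153), (np.float64(28.8), 153), (np.float64(27.6), 153), (np.float64(26.4), 153), (np.float64(25.2), 153), (np.float64(24.0), 153), (np.float64(22.8), 153), (np.float64(21.6), 153), (np.float64(20.4), 153), (np.float64(19.2), 153), (np.float64(18.0), 153), (np.float64(16.8), 153), (np.float64(15.6), 153), (np.float64(14.4), 152), (np.float64(13.2), 152), (np.float64(12.0), 152), (np.float64(10.8), 152), (np.float64(9.6), 152), (np.float64(8.4), 153), (np.float64(7.2), 153), (np.float64(6.0), 152), (np.float64(4.8), 149), (np.float64(3.6), 139), (np.float64(2.4), 121), (np.float64(1.2), 100), (np.float64(-0.0), 88), (np.float64(-1.2), 93), (np.float64(-2.4), 112), (np.float64(-3.6), 131), (np.float64(-4.8), 14
[... 629 characters left out ...]
(np.float64(-36.0), 81), (np.float64(-37.2), 86), (np.float64(-38.4), 89), (np.float64(-39.6), 90), (np.float64(-40.8), 91), (np.float64(-42.0), 91), (np.float64(-43.2), 90), (np.float64(-44.4), 91), (np.float64(-45.6), 94), (np.float64(-46.8), 101), (np.float64(-48.0), 114), (np.float64(-49.2), 128), (np.float64(-50.4), 141), (np.float64(-51.6), 150), (np.float64(-52.8), 154), (np.float64(-54.0), 156), (np.float64(-55.2), 156), (np.float64(-56.4), 156), (np.float64(-57.6), 155), (np.float64(-58.8), 155)]
t 28.82 tcp [0.524  0.0566 0.0214] psi 84.7 -> 84.6 turn [-0.   0.1  0.1] shift mm [10.5  1.   1.4] rows 0.2 j [ 0.18  0.59 -0.51  2.03  0.48  0.64 -0.75] grip 0.0848 0.0 F [-0.5 -6.1  1. ]
```

View pics/strip5.png

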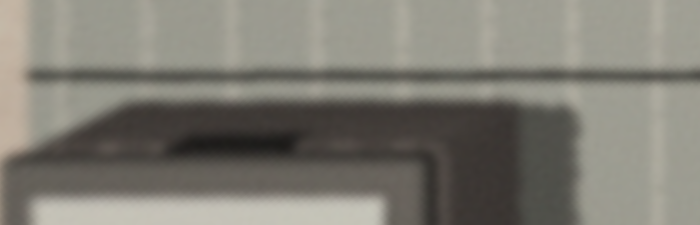

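The rectified strip has 2.5 px/mm. The line sits at row 75 and the lower leading edge at rows 99-100, so the gap is about 9.9 mm and parallel. The contact geometry gives 10.1 mm. Final push:

```bash
python3 -m jog '[{"fingers":0.085,"x":0.002,"y":0,"z":0,"rx":0,"ry":0,"rz":0},{"fingers":0.085,"x":0.002,"y":0,"z":0,"rx":0,"ry":0,"rz":0},{"fingers":0.085,"x":0.002,"y":0,"z":0,"rx":0,"ry":0,"rz":0},{"fingers":0.085,"x":0.002,"y":0,"z":0,"rx":0,"ry":0,"rz":0},{"fingers":0.085,"x":0.001,"y":0,"z":0,"rx":0,"ry":0,"rz":0},{"fingers":0.085,"x":0,"y":0,"z":0,"rx":0,"ry":0,"rz":0},{"fingers":0.085,"x":0,"y":0,"z":0,"rx":0,"ry":0,"rz":0}]'
python3 -c "
from h import *
Ws,Ps=look(); edge(Ws)
s,t,I=strip(Ps['scene'],'scene','strip6.png')
g=I.astype(float).mean(-1)
for a,b in ((-.09,-.06),(-.06,-.03),(-.03,0),(0,.03),(.08,.11)):
    m=(s>a)&(s<b); pr=g[:,m].mean(1); k=(t>-.012)&(t<.008); print(a,[(round(x*1000,1),int(y)) for x,y in zip(t[k][::3],pr[k][::3])])
go((.526,.067,.02),84.6,360)"
```

```text
clock: 29.7
tcp_pos: [0.5248, 0.0655, 0.0214]
orientation: [2.32, 2.116, -0.003]
contact_force: [0.0, -5.6, 1.9]
grip_width: 0.0852
gripper_force: 0.0
top s range -0.1085 0.0496 edge gap mm at mid 0.39 angle vs line -0.15 n 35
scene s range -0.1061 0.0508 edge gap mm at mid -1.75 angle vs line 0.2 n 35
-0.09 [(np.float64(8.0), 153), (np.float64(6.8), 153), (np.float64(5.6), 152), (np.float64(4.4), 147), (np.float64(3.2), 137), (np.float64(2.0), 118), (np.float64(0.8), 94), (np.float64(-0.4), 72), (np.float64(-1.6), 57), (np.float64(-2.8), 53), (np.float64(-4.0), 54), (np.float64(-5.2), 56), (np.float64(-6.4), 57), (np.float64(-7.6), 58), (np.float64(-8.8), 59), (np.float64(-10.0), 58), (np.float64(-11.2), 57)]
-0.06 [(np.float64(8.0), 153), (np.float64(6.8), 153), (np.float64(5.6), 151), (np.float64(4.4), 145), (np.float64(3.2), 133), (np.float64(2.0), 112), (np.float64(0.8), 88), (np.float64(-0.4), 67), (np.float64(-1.6), 54), (np.float64(-2.8), 52), (np.float64(-4.0), 54), (np.float64(-5.2), 56), (np.float64(-6.4), 57), (np.float64(-7.6), 58), (np.float64(-8.8), 58), (np.float64(-1
[... 772 characters left out ...]
oat64(-7.6), 59), (np.float64(-8.8), 60), (np.float64(-10.0), 60), (np.float64(-11.2), 61)]
0.08 [(np.float64(8.0), 156), (np.float64(6.8), 156), (np.float64(5.6), 155), (np.float64(4.4), 151), (np.float64(3.2), 139), (np.float64(2.0), 118), (np.float64(0.8), 96), (np.float64(-0.4), 87), (np.float64(-1.6), 98), (np.float64(-2.8), 121), (np.float64(-4.0), 140), (np.float64(-5.2), 151), (np.float64(-6.4), 155), (np.float64(-7.6), 156), (np.float64(-8.8), 156), (np.float64(-10.0), 156), (np.float64(-11.2), 156)]
t 29.8 tcp [0.5247 0.0654 0.0214] psi 84.7 -> 84.6 turn [-0.   0.1  0.1] shift mm [1.7 1.1 1.4] rows 0.0 j [ 0.16  0.6  -0.51  2.02  0.48  0.64 -0.76] grip 0.0851 0.0 F [-0.2 -5.4  3.5]
```

View pics/strip6.png

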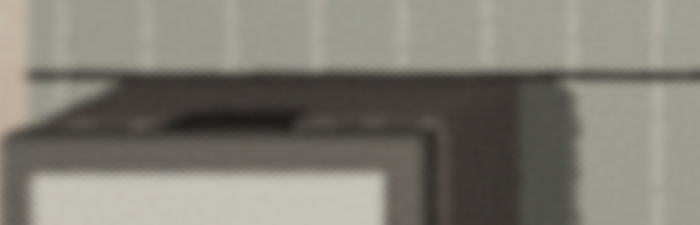

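The strip shows the box's lower edge coinciding with the line along its whole length, at row 75 with no light gap. Next: back off, lift, turn for the tablet, and check the box after release.

```bash
python3 -m jog '[{"fingers":0.085,"x":-0.01,"y":0,"z":0,"rx":0,"ry":0,"rz":0},{"fingers":0.085,"x":-0.02,"y":0,"z":0,"rx":0,"ry":0,"rz":0},{"fingers":0.085,"x":-0.01,"y":0,"z":-0.03,"rx":0,"ry":0,"rz":0},{"fingers":0.085,"x":0,"y":0,"z":-0.05,"rx":0,"ry":0,"rz":0},{"fingers":0.0,"x":0,"y":0,"z":-0.05,"rx":0,"ry":0,"rz":0},{"fingers":0.0,"x":0,"y":0,"z":-0.05,"rx":0,"ry":0,"rz":0},{"fingers":0.0,"x":0,"y":0,"z":0,"rx":0,"ry":0,"rz":-10.7},{"fingers":0.0,"x":0,"y":0,"z":0,"rx":0,"ry":0,"rz":-10.7}]'
python3 -m jog '[{"fingers":0.0,"x":0,"y":0,"z":0,"rx":0,"ry":0,"rz":-10.7},{"fingers":0.0,"x":0,"y":0,"z":0,"rx":0,"ry":0,"rz":-10.7},{"fingers":0.0,"x":0,"y":0,"z":0,"rx":0,"ry":0,"rz":-10.7},{"fingers":0.0,"x":0,"y":0,"z":0,"rx":0,"ry":0,"rz":0}]'
cat >> h.py <<'E'
def tab2(Ws,yaw,c=(.547,.3815)):
    """front panel plane by RANSAC-ish trimmed fit in rough tablet frame"""
    ex=np.array([np.cos(np.radians(yaw)),np.sin(np.radians(yaw))]); ey=np.array([-ex[1],ex[0]])
    for n in Ws:
        W=Ws[n].reshape(-1,3); W=W[np.isfinite(W[:,0])]; d=W[:,:2]-c; a=d@ex; b=d@ey
        q=W[(np.abs(b)<.085)&(a>-.06)&(a<.08)&(W[:,2]>.05)&(W[:,2]<.2)]
        rng=np.random.default_rng(0); best=None
        for _ in range(300):
            p=q[rng.choice(len(q),3,False)]; nn=np.cross(p[1]-p[0],p[2]-p[0]); l=np.linalg.norm(nn)
            if l<1e-5: continue
            nn/=l; k=np.abs((q-p[0])@nn)<.0025
            if best is None or k.sum()>best.sum(): best=k
        m=q[best]; nn=np.linalg.svd(m-m.mean(0),full_matrices=False)[2][2]
        if nn[:2]@ex>0: nn=-nn
        off=nn@(m.mean(0)-np.array([*c,.06]))
        t=m[m[:,2]>np.percentile(m[:,2],99.5)-.01]
        print(n,len(m),'/',len(q),'tablet yaw',np.degrees(np.arctan2(-nn[1],-nn[0])).round(2),'tilt',np.degrees(np.arcsin(nn[2])).round(2),'plane off mm',(off*1000).round(1),'z',m[:,2].min().round(3),m[:,2].max().round(3))
E
python3 -c "
from h import *
Ws,Ps=look(); edge(Ws); tab2(Ws,48.4)
go((.465,.392,.19),138.4,360)"
```

```text
clock: 30.8
tcp_pos: [0.5216, 0.0275, 0.2023]
orientation: [1.877, 2.517, 0.002]
contact_force: [-0.8, 0.0, -0.5]
grip_width: 0.0112
gripper_force: 0.0
clock: 31.3
tcp_pos: [0.5212, 0.0273, 0.2012]
orientation: [-1.12, -2.935, -0.001]
contact_force: [0.4, -0.3, 0.4]
grip_width: 0.0002
gripper_force: 0.0
top s range -0.1082 0.0484 edge gap mm at mid 0.22 angle vs line 0.08 n 35
scene s range -0.1064 0.0508 edge gap mm at mid -1.59 angle vs line 0.27 n 35
top 1068 / 1277 tablet yaw 48.62 tilt 3.32 plane off mm 17.8 z 0.05 0.157
scene 1682 / 2279 tablet yaw 48.5 tilt 1.41 plane off mm 6.3 z 0.05 0.157
t 31.4 tcp [0.5213 0.0272 0.2013] psi 138.1 -> 138.4 turn [ 0.  -0.  -0.3] shift mm [284.3 235.4  11.3] rows 5.9 j [ 0.53  0.38 -0.86  1.91  0.34  1.01  0.36] grip -0.0 0.0 F [-0.2  0.4 -0.7]
```

```bash
python3 -m jog '[{"fingers":0.0,"x":0.0474,"y":0.0392,"z":0.002,"rx":0,"ry":0,"rz":0},{"fingers":0.0,"x":0.0474,"y":0.0392,"z":0.002,"rx":0,"ry":0,"rz":0},{"fingers":0.0,"x":0.0474,"y":0.0392,"z":0.002,"rx":0,"ry":0,"rz":0},{"fingers":0.0,"x":0.0474,"y":0.0392,"z":0.002,"rx":0,"ry":0,"rz":0},{"fingers":0.0,"x":0.0474,"y":0.0392,"z":0.002,"rx":0,"ry":0,"rz":0},{"fingers":0.0,"x":0.0474,"y":0.0392,"z":0.002,"rx":0,"ry":0,"rz":0},{"fingers":0.0,"x":0,"y":0,"z":0,"rx":0,"ry":0,"rz":0},{"fingers":0.0,"x":0,"y":0,"z":0,"rx":0,"ry":0,"rz":0}]'
python3 -c "
from h import *
go((.4653,.3923,.12),138.4,360)"
```

```text
clock: 32.4
tcp_pos: [0.4653, 0.3916, 0.189]
orientation: [1.119, 2.935, -0.002]
contact_force: [-0.6, -0.4, -0.6]
grip_width: 0.0
gripper_force: 0.0
t 32.4 tcp [0.4653 0.3916 0.189 ] psi 138.2 -> 138.4 turn [-0.   0.  -0.2] shift mm [ 0.5  0.5 69. ] rows 1.1 j [-0.18  0.55 -0.85  1.72  0.46  1.09 -0.34] grip 0.0 0.0 F [-0.6 -0.4 -0.6]
```

```bash
python3 -m jog '[{"fingers":0.0,"x":0,"y":0,"z":0.035,"rx":0,"ry":0,"rz":0},{"fingers":0.0,"x":0,"y":0,"z":0.034,"rx":0,"ry":0,"rz":0},{"fingers":0.0,"x":0,"y":0,"z":0,"rx":0,"ry":0,"rz":0},{"fingers":0.0,"x":0,"y":0.005,"z":0,"rx":0,"ry":0,"rz":0},{"fingers":0.0,"x":0,"y":0.005,"z":0,"rx":0,"ry":0,"rz":0},{"fingers":0.0,"x":0,"y":0,"z":0,"rx":0,"ry":0,"rz":0}]'
python3 -m jog '[{"fingers":0.0,"x":0.0026,"y":0.0064,"z":0,"rx":0,"ry":0,"rz":5.3},{"fingers":0.0,"x":0.0026,"y":0.0064,"z":0,"rx":0,"ry":0,"rz":5.3},{"fingers":0.0,"x":0.0026,"y":0.0064,"z":0,"rx":0,"ry":0,"rz":5.3},{"fingers":0.0,"x":0,"y":0,"z":0,"rx":0,"ry":0,"rz":0}]'
python3 -c "
from h import *
Ws,Ps=look('7.png'); tab2(Ws,35)
go((.4653,.3923,.12))"
```

```text
clock: 33.15
tcp_pos: [0.4729, 0.4003, 0.1215]
orientation: [1.118, 2.935, 0.003]
contact_force: [0.6, -1.0, 0.3]
grip_width: -0.0001
gripper_force: 0.0
clock: 33.65
tcp_pos: [0.4807, 0.4187, 0.1208]
orientation: [1.511, 2.754, 0.001]
contact_force: [0.2, -0.5, -0.4]
grip_width: -0.0002
gripper_force: 0.0
top 822 / 998 tablet yaw 38.51 tilt 3.25 plane off mm 17.8 z 0.05 0.155
scene 1884 / 2791 tablet yaw 38.82 tilt 1.99 plane off mm 6.9 z 0.05 0.185
t 33.75 tcp [0.4808 0.4182 0.1206] psi 122.5 -> 122.5 turn [0. 0. 0.] shift mm [-13.5 -27.    0.6] rows 0.5 j [-0.3   0.64 -0.73  1.71  0.5   0.99 -0.65] grip -0.0001 0.0 F [-0.6  0.3  0.2]
```

```bash
python3 -c "
import cv2
a=cv2.imread('pics/top7.png')[200:340,100:300];cv2.imwrite('pics/c7.png',cv2.resize(a,None,fx=3,fy=3))"
```

```text
(no output)
```

View pics/c7.png

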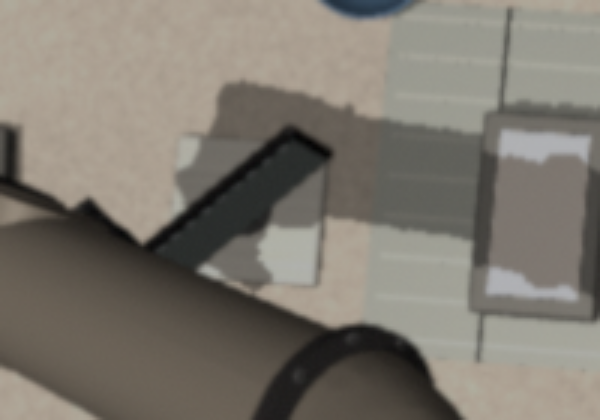

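The crop shows the panel turned part way, from lower left to upper right, with the fingers on its +y end and the tilt unchanged. I'll keep going along the arc.

```bash
python3 -m jog '[{"fingers":0.0,"x":0.0026,"y":0.0064,"z":0,"rx":0,"ry":0,"rz":5.3},{"fingers":0.0,"x":0.0026,"y":0.0064,"z":0,"rx":0,"ry":0,"rz":5.3},{"fingers":0.0,"x":0.0026,"y":0.0064,"z":0,"rx":0,"ry":0,"rz":5.3},{"fingers":0.0,"x":0.0026,"y":0.0064,"z":0,"rx":0,"ry":0,"rz":5.3},{"fingers":0.0,"x":0.0026,"y":0.0064,"z":0,"rx":0,"ry":0,"rz":5.3},{"fingers":0.0,"x":0.0026,"y":0.0064,"z":0,"rx":0,"ry":0,"rz":5.3},{"fingers":0.0,"x":0,"y":0,"z":0,"rx":0,"ry":0,"rz":0}]'
python3 -c "
from h import *
Ws,Ps=look(); tab2(Ws,5)
tops([(.548,.382)],.006,.016,.1,Ws=Ws)
go((.4653,.3923,.12))"
```

```text
clock: 34.62
tcp_pos: [0.5115, 0.4453, 0.1203]
orientation: [-2.207, -2.235, -0.0]
contact_force: [-0.8, 0.7, -0.0]
grip_width: -0.0
gripper_force: 0.1
top 569 / 821 tablet yaw 5.89 tilt 3.7 plane off mm 18.5 z 0.05 0.168
scene 2247 / 3034 tablet yaw 5.85 tilt 1.98 plane off mm 7.3 z 0.05 0.175
top 1562 (array([0.5546, 0.371 ]), 0.174, 0.14, 84.3) med [0.5605 0.3756 0.0105]
scene 2149 (array([0.5832, 0.3796]), 0.18, 0.114, -83.3) med [0.5743 0.3941 0.0127]
t 34.73 tcp [0.5116 0.4448 0.1203] psi 90.8 -> 90.8 turn [0. 0. 0.] shift mm [-51.9 -46.9   0.3] rows 1.1 j [-0.41  0.66 -0.59  1.61  0.42  1.   -1.12] grip -0.0002 0.1 F [-0.1 -0.   0.2]
```

```bash
python3 -m jog '[{"fingers":0.0,"x":0.0013,"y":0.0032,"z":0,"rx":0,"ry":0,"rz":2.6},{"fingers":0.0,"x":0.0013,"y":0.0032,"z":0,"rx":0,"ry":0,"rz":2.6},{"fingers":0.0,"x":0.0013,"y":0.0032,"z":0,"rx":0,"ry":0,"rz":2.6},{"fingers":0.0,"x":0.0012,"y":0.003,"z":0,"rx":0,"ry":0,"rz":2.5},{"fingers":0.0,"x":0,"y":0,"z":0,"rx":0,"ry":0,"rz":0},{"fingers":0.0,"x":0,"y":-0.03,"z":0,"rx":0,"ry":0,"rz":0},{"fingers":0.0,"x":0,"y":-0.03,"z":0,"rx":0,"ry":0,"rz":0},{"fingers":0.0,"x":0,"y":0,"z":-0.02,"rx":0,"ry":0,"rz":0}]'
python3 -c "
from h import *
Ws,Ps=look('8.png'); tab2(Ws,-5)
for n in Ws:
    W=Ws[n]; m=(np.abs(W[...,2]-{'top':.0107,'scene':.0128}[n])<.0035)&(np.hypot(W[...,0]-.547,W[...,1]-.3815)<.095)
    print(n,m.sum(),rect(W[m]))
go((.4653,.3923,.12))"
```

```text
clock: 35.72
tcp_pos: [0.4623, 0.4595, 0.1395]
orientation: [2.397, 2.031, -0.006]
contact_force: [0.3, 0.8, 0.1]
grip_width: -0.0001
gripper_force: 0.0
top 444 / 705 tablet yaw -5.7 tilt 3.93 plane off mm 18.8 z 0.051 0.156
scene 2230 / 2999 tablet yaw -5.73 tilt 2.24 plane off mm 7.5 z 0.05 0.156
top 1470 (array([0.5462, 0.3805]), 0.131, 0.121, 85.4)
scene 2031 (array([0.5677, 0.3807]), 0.131, 0.083, 84.7)
t 35.83 tcp [0.4671 0.4607 0.1432] psi 80.3 -> 80.3 turn [ 0.2 -0.2 -0. ] shift mm [-67.7   9.7  23.2] rows 1.2 j [-0.47  0.6  -0.57  1.65  0.37  1.   -1.34] grip 0.0001 0.0 F [ 0.9 -0.3 -0.3]
```

```bash
python3 -c "
from h import *
go((.49,.3865,.13),85)"
python3 -m jog '[{"fingers":0.0,"x":0,"y":0,"z":0,"rx":0,"ry":0,"rz":-4.7},{"fingers":0.0,"x":-0.036,"y":0.008,"z":0.006,"rx":0,"ry":0,"rz":0},{"fingers":0.0,"x":-0.036,"y":0.008,"z":0.006,"rx":0,"ry":0,"rz":0},{"fingers":0.0,"x":0,"y":0,"z":0,"rx":0,"ry":0,"rz":0},{"fingers":0.0,"x":0,"y":0,"z":0,"rx":0,"ry":0,"rz":0}]'
python3 -c "
from h import *
go((.49,.3865,.13),85)"
```

```text
t 35.83 tcp [0.4671 0.4607 0.1432] psi 80.3 -> 85.0 turn [ 0.2 -0.2 -4.7] shift mm [-71.9  29.2  13.2] rows 1.3 j [-0.47  0.6  -0.57  1.65  0.37  1.   -1.34] grip 0.0001 0.0 F [ 0.9 -0.3 -0.3]
clock: 36.45
tcp_pos: [0.4762, 0.3866, 0.1287]
orientation: [-2.317, -2.121, -0.002]
contact_force: [-0.3, 0.6, -0.3]
grip_width: -0.0003
gripper_force: 0.0
t 36.45 tcp [0.4762 0.3866 0.1287] psi 84.9 -> 85.0 turn [ 0.1 -0.1 -0.1] shift mm [ 1.1 13.8 -1.3] rows 0.2 j [-0.35  0.56 -0.59  1.77  0.38  0.93 -1.19] grip -0.0003 0.0 F [-0.3  0.6 -0.3]
```

```bash
python3 -m jog '[{"fingers":0.0,"x":0.001,"y":0.012,"z":0,"rx":0,"ry":0,"rz":0},{"fingers":0.0,"x":0,"y":0.012,"z":0,"rx":0,"ry":0,"rz":0},{"fingers":0.0,"x":0,"y":0.012,"z":0,"rx":0,"ry":0,"rz":0},{"fingers":0.0,"x":0,"y":0.006,"z":0,"rx":0,"ry":0,"rz":0},{"fingers":0.0,"x":0,"y":0.004,"z":0,"rx":0,"ry":0,"rz":0},{"fingers":0.0,"x":0,"y":0.004,"z":0,"rx":0,"ry":0,"rz":0},{"fingers":0.0,"x":0,"y":0.004,"z":0,"rx":0,"ry":0,"rz":0},{"fingers":0.0,"x":0,"y":0,"z":0,"rx":0,"ry":0,"rz":0}]'
python3 -m jog '[{"fingers":0.0,"x":0,"y":0.004,"z":0,"rx":0,"ry":0,"rz":0},{"fingers":0.0,"x":0,"y":0.004,"z":0,"rx":0,"ry":0,"rz":0},{"fingers":0.0,"x":0,"y":0.004,"z":0,"rx":0,"ry":0,"rz":0},{"fingers":0.0,"x":0,"y":0.004,"z":0,"rx":0,"ry":0,"rz":0},{"fingers":0.0,"x":0,"y":0,"z":0,"rx":0,"ry":0,"rz":0}]'
python3 -c "
from h import *
Ws,Ps=look(); tab2(Ws,-5)
go((.547,.3815,.13),85)"
```

```text
clock: 37.45
tcp_pos: [0.5287, 0.3831, 0.1285]
orientation: [-2.316, -2.123, -0.0]
contact_force: [-3.8, -0.4, 3.5]
grip_width: -0.0003
gripper_force: 1.9
clock: 38.08
tcp_pos: [0.5452, 0.3814, 0.1278]
orientation: [-2.316, -2.122, -0.0]
contact_force: [-1.8, 0.9, -0.1]
grip_width: 0.0003
gripper_force: 0.7
top 487 / 613 tablet yaw -5.65 tilt 22.27 plane off mm 18.0 z 0.05 0.197
scene 903 / 1567 tablet yaw -5.79 tilt 20.45 plane off mm 7.5 z 0.05 0.191
t 38.17 tcp [0.5452 0.3812 0.1281] psi 85.0 -> 85.0 turn [0. 0. 0.] shift mm [ 0.4  1.8 -1.9] rows 0.0 j [-0.31  0.63 -0.57  1.64  0.39  0.99 -1.1 ] grip -0.0002 0.6 F [-1.5  0.4 -0.9]
```

```bash
cat >> h.py <<'E'
def gnd(Ws):
    for n in Ws:
        W=Ws[n].reshape(-1,3); W=W[np.isfinite(W[:,0])]
        m=(W[:,0]>.25)&(W[:,0]<.7)&(W[:,1]>-.1)&(W[:,1]<.5)&(np.abs(W[:,2])<.008); q=W[m]
        k=np.linalg.lstsq(np.c_[q[:,:2],np.ones(len(q))],q[:,2],rcond=None)[0]
        print(n,'ground slope deg x,y',np.degrees(np.arctan(k[:2])).round(2))
E
python3 -m jog '[{"fingers":0.0,"x":0,"y":0.003,"z":0,"rx":0,"ry":0,"rz":0},{"fingers":0.0,"x":0,"y":0.003,"z":0,"rx":0,"ry":0,"rz":0},{"fingers":0.0,"x":0,"y":0.003,"z":0,"rx":0,"ry":0,"rz":0},{"fingers":0.0,"x":0,"y":0.001,"z":0,"rx":0,"ry":0,"rz":0},{"fingers":0.0,"x":0,"y":0,"z":0,"rx":0,"ry":0,"rz":0}]'
python3 -c "
from h import *
Ws,Ps=look(); tab2(Ws,-5); gnd(Ws)
go((.547,.3815,.13),85)"
```

```text
clock: 38.8
tcp_pos: [0.555, 0.3805, 0.1283]
orientation: [2.316, 2.122, 0.0]
contact_force: [-2.7, 0.5, -0.9]
grip_width: 0.0002
gripper_force: 1.3
top 429 / 577 tablet yaw -6.33 tilt 28.44 plane off mm 16.8 z 0.056 0.2
scene 472 / 1012 tablet yaw -5.77 tilt 19.7 plane off mm -1.5 z 0.056 0.191
top ground slope deg x,y [ 0.2  -0.11]
scene ground slope deg x,y [ 0.24 -0.14]
t 38.9 tcp [0.5551 0.3805 0.1284] psi 85.0 -> 85.0 turn [ 0. -0.  0.] shift mm [ 0.3 -8.1 -1.6] rows 0.1 j [-0.31  0.64 -0.57  1.62  0.39  1.   -1.08] grip 0.0001 1.2 F [-2.8 -0.4 -1.2]
```

```bash
python3 -m jog '[{"fingers":0.0,"x":0,"y":-0.03,"z":0,"rx":0,"ry":0,"rz":0},{"fingers":0.0,"x":0,"y":-0.06,"z":0,"rx":0,"ry":0,"rz":0},{"fingers":0.0,"x":0,"y":-0.03,"z":-0.04,"rx":0,"ry":0,"rz":0},{"fingers":0.0,"x":0,"y":0,"z":0,"rx":0,"ry":0,"rz":0}]'
python3 -c "
from h import *
Ws,Ps=look('9.png'); tab2(Ws,-5)
for n in Ws:
    W=Ws[n].reshape(-1,3); W=W[np.isfinite(W[:,0])]; d=W[:,:2]-np.array([.547,.3815]); e=np.array([np.cos(np.radians(5)),-np.sin(np.radians(5))])
    a=d@e; b=d@np.array([-e[1],e[0]]); q=(np.abs(b)<.06)&(a>-.06)&(a<.1)&(W[:,2]>.06)&(W[:,2]<.17)
    k=q&(W[:,2]>W[q][:,2].max()-.006); print(n,'top z',W[q][:,2].max().round(4),'a at top',np.median(a[k]).round(4))
for n in ('top','scene'):
    snap(n); print([(np.round(q['xyz'],4).tolist(),round(q['score'],2)) for q in r.landmark_of('panel_top',n)][:2])
go((.547,.3815,.13),85)"
```

```text
clock: 39.4
tcp_pos: [0.4351, 0.3939, 0.1722]
orientation: [2.312, 2.127, 0.012]
contact_force: [0.4, -0.1, 0.8]
grip_width: -0.0001
gripper_force: 0.0
top 1688 / 1977 tablet yaw -5.76 tilt 28.69 plane off mm 17.7 z 0.05 0.151
scene 483 / 971 tablet yaw -5.6 tilt 20.45 plane off mm -0.3 z 0.056 0.151
top top z 0.1495 a at top 0.0287
scene top z 0.1512 a at top 0.0303
[([0.5761, 0.3756, 0.1425], 0.75), ([0.7795, 0.1299, -0.0001], 0.19)]
[([0.5778, 0.3796, 0.143], 0.67)]
t 39.7 tcp [0.4362 0.3901 0.1674] psi 84.9 -> 85.0 turn [-0.   0.1 -0.1] shift mm [  1.  111.1  37.4] rows 1.9 j [-0.35  0.47 -0.63  1.8   0.33  0.97 -1.21] grip 0.0002 0.0 F [ 0.  -0.2 -0.7]
```

View pics/scene9.png

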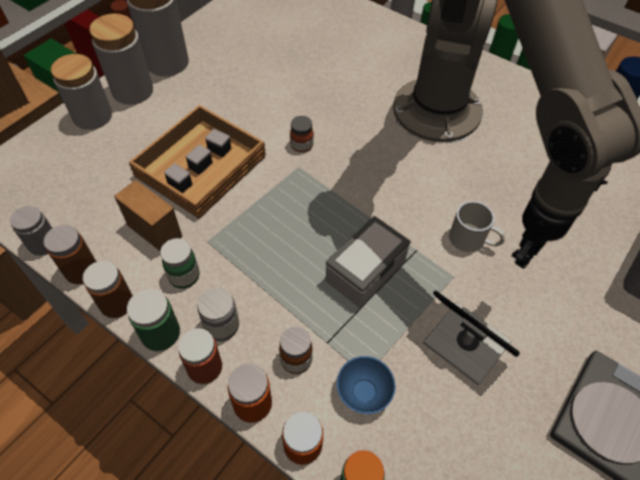

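The scene view shows the tablet from behind, square over its foot at (468,330) and leaning back. The tins are in the basket and the box is at the line. I'll push about 2 mm more for the remaining 1.5°.

```bash
python3 -m jog '[{"fingers":0.0,"x":0,"y":0.02,"z":0.039,"rx":0,"ry":0,"rz":0},{"fingers":0.0,"x":0,"y":0.03,"z":0,"rx":0,"ry":0,"rz":0},{"fingers":0.0,"x":0,"y":0.03,"z":0,"rx":0,"ry":0,"rz":0},{"fingers":0.0,"x":0,"y":0.02,"z":0,"rx":0,"ry":0,"rz":0},{"fingers":0.0,"x":0,"y":0.012,"z":0,"rx":0,"ry":0,"rz":0},{"fingers":0.0,"x":0,"y":0.005,"z":0,"rx":0,"ry":0,"rz":0},{"fingers":0.0,"x":0,"y":0.003,"z":0,"rx":0,"ry":0,"rz":0},{"fingers":0.0,"x":0,"y":0,"z":0,"rx":0,"ry":0,"rz":0}]'
python3 -c "
from h import *
go((.5572,.3805,.128),85)"
```

```text
clock: 40.7
tcp_pos: [0.5543, 0.3808, 0.1294]
orientation: [-2.315, -2.123, 0.0]
contact_force: [0.7, -0.1, -0.5]
grip_width: 0.0004
gripper_force: 0.0
t 40.7 tcp [0.5543 0.3808 0.1294] psi 85.0 -> 85.0 turn [-0. -0.  0.] shift mm [-0.1  2.9  1.4] rows 0.1 j [-0.3   0.64 -0.57  1.62  0.39  1.   -1.08] grip 0.0004 0.0 F [ 0.7 -0.1 -0.5]
```

```bash
python3 -m jog '[{"fingers":0.0,"x":0,"y":0.002,"z":0.001,"rx":0,"ry":0,"rz":0},{"fingers":0.0,"x":0,"y":0.001,"z":0,"rx":0,"ry":0,"rz":0},{"fingers":0.0,"x":0,"y":0,"z":0,"rx":0,"ry":0,"rz":0}]'
python3 -m jog '[{"fingers":0.0,"x":0,"y":-0.03,"z":0,"rx":0,"ry":0,"rz":0},{"fingers":0.0,"x":0,"y":-0.06,"z":0,"rx":0,"ry":0,"rz":0},{"fingers":0.0,"x":0,"y":-0.03,"z":-0.04,"rx":0,"ry":0,"rz":0},{"fingers":0.0,"x":0,"y":-0.04,"z":-0.04,"rx":0,"ry":0,"rz":0},{"fingers":0.0,"x":0,"y":0,"z":0,"rx":0,"ry":0,"rz":0}]'
python3 -c "
from h import *
Ws,Ps=look('10.png'); tab2(Ws,-5); edge(Ws)
W=Ws['top']; m=(np.abs(W[...,2]-.0107)<.0035)&(np.hypot(W[...,0]-.547,W[...,1]-.3815)<.095); print(m.sum(),rect(W[m]))
W=Ws['scene']; m=(np.abs(W[...,2]-.0128)<.0035)&(np.hypot(W[...,0]-.547,W[...,1]-.3815)<.095); print(m.sum(),rect(W[m]))
for n in ('top','scene'):
    snap(n)
    for t in ['tin1','honey','beans','olives','mug','bowl','spread','carton','box_edge','panel_top']:
        print(n,t,[(np.round(q['xyz'],3).tolist(),round(q['score'],2)) for q in r.landmark_of(t,n)][:3 if t=='tin1' else 1])
go((.547,.3815,.13),85)"
```

```text
clock: 41.08
tcp_pos: [0.557, 0.3807, 0.1284]
orientation: [-2.315, -2.123, 0.001]
contact_force: [-3.2, 0.2, 2.4]
grip_width: -0.0001
gripper_force: 1.9
clock: 41.7
tcp_pos: [0.3968, 0.3969, 0.2119]
orientation: [2.311, 2.128, 0.01]
contact_force: [0.7, 0.3, -0.5]
grip_width: -0.0
gripper_force: 0.0
top 1746 / 2031 tablet yaw -5.74 tilt 29.77 plane off mm 17.5 z 0.05 0.151
scene 426 / 874 tablet yaw -5.57 tilt -40.57 plane off mm -79.8 z 0.137 0.15
top s range -0.108 0.049 edge gap mm at mid 0.4 angle vs line 0.19 n 33
scene s range -0.1068 0.0509 edge gap mm at mid -1.96 angle vs line 0.5 n 35
709 (array([0.5572, 0.3756]), 0.145, 0.136, -5.9)
2513 (array([0.5477, 0.3825]), 0.13, 0.124, 85.2)
top tin1 [([0.458, -0.363, 0.004], 0.7), ([0.596, -0.359, 0.011], 0.66), ([0.528, -0.356, 0.007], 0.61)]
top honey [([0.775, 0.128, -0.0], 0.9)]
top beans [([0.812, -0.031, -0.0], 0.84)]
top olives [([0.775, -0.179, 0.002], 0.86)]
top mug [([0.317, 0.255, -0.003], 0.8)]
top bowl [([0.753, 0.27, 0.0], 0.89)]
top spread [([0.317, -0.209, 0.002], 0.9)]
top carton [([0.732, -0.314, -0.001], 0.87)]
top box_edge []
top panel_top [([0.315, 0.256, -0.004], 0.72)]
scene tin1 [([0.601, -0.357, 0.005], 0.98), ([0.461, -0.355, 0.006], 0.69), ([0.53, -0.362, 0.002], 0.64)]
scene honey [([0.778, 0.133, 0.001], 0.63)]
scene beans [([0.816, -0.031, -0.001], 0.6)]
scene olives [([0.774, -0.177, 0.002], 0.83)]
scene mug [([0.319, 0.263, 0.002], 0.75)]
scene bowl [([0.757, 0.274, 0.001], 0.73)]
scene spread [([0.316, -0.208, 0.0], 0.62)]
scene carton [([0.729, -0.311, 0.0], 0.92)]
scene box_edge [([0.536, 0.179, 0.003], 0.79)]
scene panel_top [([0.578, 0.375, 0.147], 0.68)]
t 42.9 tcp [0.3983 0.3942 0.2083] psi 85.0 -> 85.0 turn [ 0. -0.  0.] shift mm [  0.3 149.2  78.3] rows 2.7 j [-0.36  0.39 -0.67  1.82  0.28  1.02 -1.23] grip -0.0001 0.0 F [ 0.2 -0.6  0.5]
```

```bash
python3 -c "
from bench import r
print(r.hand_in())"
```

```text
the job is handed in; nothing more can be done
None
```

The job is handed in at about 43 s on the clock: all three tins are in the basket, the box's leading edge lies along the line to within about 2 mm, and the tablet is within about 1° of square to its foot and leaning back about 29–30°; the other jars, dishes and cartons read where they started.

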